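# Lock the bottle rack and refill it

## Task

First knock the rack's locking peg fully home with the mallet, then put the mallet back on its rubber mat. After that stand every tipped glue bottle upright in the rack's lane, beside the spray cans that must stay standing there, and press all the bottles' caps fully home. Leave everything else on the bench where it is.

Things in the scene. Friction and masses are not known exactly. Their poses are not given: they have to be found in the camera images.
- rack: Fixed wooden bottle rack on the bench. Origin: centre of its underside; x across its lane (away from the robot), y along the lane, z up. Base board 6 mm thick, on which things in the lane stand. Low rails along both sides, inner faces at x = -30 and +30 mm, 8 mm thick, tops at z = 30 mm. End blocks 76 x 50 mm, 40 mm high, centred at y = -285 and +285 mm.
- lane (a point): Centre of the lane's floor (top of the rack's base board). The lane is open, 60 mm wide in x, and runs from y = -260 to +260 mm between the end blocks; it has no marked places.
- lockpeg (a joint): The rack's locking peg, an upright wooden peg 18 mm in diameter in the end block at the rack's +y end, held by friction (about 7 N). Metres driven down: 0 stands 20 mm proud of the block, 0.018 is fully home (2 mm proud).
- peg_top (a point): Centre of the locking peg's top face, moves with the peg (60 mm above the bench at joint 0, 42 mm when home).
- mallet: White shot-filled rubber mallet standing on a face of its head, wooden handle level. Origin: centre of the lower striking face. Head: upright cylinder, 60 mm diameter, 76 mm high. Handle: bar 24 mm wide (y), 26 mm high, centred at z = 38 mm, from x = -28 to -212 mm. 0.38 kg, centre of mass in the head.
- mallet_head (a point): Centre of the mallet's head.
- mat: Fixed black rubber mat, the mallet's place, 170 (x) x 150 (y) x 4 mm. Origin: centre of its underside.
- bottle1: White square glue bottle, lying on the bench at the start; may be absent. Body 44 x 44 mm in section (x, y), narrow neck, ribbed orange cap. Origin: on its axis, 70 mm above its base; z points from base to cap. Body from z = -70 to +30 mm; cap 28 mm in diameter, 30 mm high, its top at z = 82 mm less the cap joint's value. 0.2 kg, half full, so bottom-heavy.
- cap1 (a joint): Press-on cap of bottle1, sliding along the bottle's axis and held by friction (about 6 N). Metres pressed: 0 is 10 mm too high, 0.010 is fully home (top 142 mm above the bottle's base).
- bottle2: White square glue bottle, lying on the bench at the start; may be absent. Body 44 x 44 mm in section (x, y), narrow neck, ribbed orange cap. Origin: on its axis, 70 mm above its base; z points from base to cap. Body from z = -70 to +30 mm; cap 28 mm in diameter, 30 mm high, its top at z = 82 mm less the cap joint's value. 0.2 kg, half full, so bottom-heavy.
- cap2 (a joint): Press-on cap of bottle2, sliding along the bottle's axis and held by friction (about 6 N). Metres pressed: 0 is 10 mm too high, 0.010 is fully home (top 142 mm above the bottle's base).
- bottle3: White square glue bottle, lying on the bench at the start; may be absent. Body 44 x 44 mm in section (x, y), narrow neck, ribbed orange cap. Origin: on its axis, 70 mm above its base; z points from base to cap. Body from z = -70 to +30 mm; cap 28 mm in diameter, 30 mm high, its top at z = 82 mm less the cap joint's value. 0.2 kg, half full, so bottom-heavy.
- cap3 (a joint): Press-on cap of bottle3, sliding along the bottle's axis and held by friction (about 6 N). Metres pressed: 0 is 10 mm too high, 0.010 is fully home (top 142 mm above the bottle's base).
- can1: Dark spray can standing in the rack's lane. Origin: centre of its underside, z up. 52 mm diameter, 154 mm high with its clear cap. About 0.3 kg.
- can2: Dark spray can standing in the rack's lane. Origin: centre of its underside, z up. 52 mm diameter, 154 mm high with its clear cap. About 0.3 kg.
- tape: Bystander: roll of blue tape lying flat, 90 mm diameter, 24 mm high; origin at its underside.
- superglue: Bystander: small clear glue bottle standing, 26 mm diameter, 75 mm high; origin at its underside.
- sandblock: Bystander: cork sanding block, 70 x 45 x 28 mm; origin at its underside.
- pencil: Bystander: flat red carpenter's pencil, 140 x 12 x 8 mm; origin at its underside.
- driver: Bystander: screwdriver lying on the bench.
- offcut: Bystander: wood offcut, 50 x 90 x 22 mm; origin at its underside.

How it is judged:
On the way, in this order (a step that is already met when the one before it is completed fails the run):
1. the mallet has driven the locking peg home (value of joint lockpeg above 0.0155 m and contact force between mallet and lockpeg above 1 N).
2. the mallet is back on its mat and let go (x of mallet_head in the frame of mat between -0.085 and 0.085 m and y of mallet_head in the frame of mat between -0.075 and 0.075 m and height (world z) of mallet_head below 0.06 m and contact force between the fingers and mallet below 0.5 N), for 0.2 s.
3. every bottle stands upright in the rack's lane (x of bottle1 in the frame of rack between -0.014 and 0.014 m and y of bottle1 in the frame of rack between -0.25 and 0.25 m and z of bottle1 in the frame of rack between 0.068 and 0.084 m and angle between each of bottle1, bottle2, bottle3's own z axis and vertical below 0.12 rad and x of bottle2 in the frame of rack between -0.014 and 0.014 m and y of bottle2 in the frame of rack between -0.25 and 0.25 m and z of bottle2 in the frame of rack between 0.068 and 0.084 m and x of bottle3 in the frame of rack between -0.014 and 0.014 m and y of bottle3 in the frame of rack between -0.25 and 0.25 m and z of bottle3 in the frame of rack between 0.068 and 0.084 m), for 0.2 s.
At the end, for the whole second after the job is handed in: The locking peg is home (over 15.5 of its 18 mm); every bottle present stands upright (within 0.12 rad) on the rack's base board between the rails, its cap pressed over 8 of 10 mm; both spray cans still stand upright in the lane; the mallet's head rests over the rubber mat; all at rest (all of step 3 and value of joint lockpeg above 0.0155 m and value of joint each of cap1, cap2, cap3 above 0.008 m and linear speed of each of bottle1, bottle2, bottle3, mallet below 0.02 m/s and x of can1 in the frame of rack between -0.014 and 0.014 m and y of can1 in the frame of rack between -0.25 and 0.25 m and z of can1 in the frame of rack between -0.002 and 0.014 m and angle between each of can1, can2's own z axis and vertical below 0.12 rad and x of can2 in the frame of rack between -0.014 and 0.014 m and y of can2 in the frame of rack between -0.25 and 0.25 m and z of can2 in the frame of rack between -0.002 and 0.014 m and x of mallet_head in the frame of mat between -0.085 and 0.085 m and y of mallet_head in the frame of mat between -0.075 and 0.075 m and height (world z) of mallet_head below 0.06 m); the robot touches nothing.
It fails at once if a bottle is stood in the rack while the locking peg is not yet home (value of joint lockpeg below 0.0155 m and ((x of bottle1 in the frame of rack between -0.014 and 0.014 m and y of bottle1 in the frame of rack between -0.25 and 0.25 m and z of bottle1 in the frame of rack between 0.068 and 0.084 m and angle between bottle1's own z axis and vertical below 0.12 rad) or (x of bottle2 in the frame of rack between -0.014 and 0.014 m and y of bottle2 in the frame of rack between -0.25 and 0.25 m and z of bottle2 in the frame of rack between 0.068 and 0.084 m and angle between bottle2's own z axis and vertical below 0.12 rad) or (x of bottle3 in the frame of rack between -0.014 and 0.014 m and y of bottle3 in the frame of rack between -0.25 and 0.25 m and z of bottle3 in the frame of rack between 0.068 and 0.084 m and angle between bottle3's own z axis and vertical below 0.12 rad))).
It fails at once if a bystander (tape, small glue bottle, sanding block, pencil, screwdriver, offcut) is moved more than 50 mm (distance of any of tape, superglue, sandblock, pencil, driver, offcut from where it was at the start of the episode above 0.05 m).
Of bottle1, bottle2, bottle3 only 2 to 3 are there at a start; the rules pass over those that are not, and their reading is None.
At some moment in a run one of bottle1, bottle2, bottle3, mallet may be knocked a few centimetres aside while the robot is not near it.
It also fails if it takes over 210 s, if anything falls off the work surface, if the arm or the gripper's body presses on something with over 40 N, if the wrist force passes 120 N, or if a joint passes its speed limit or range.

## Robot

A 6-joint arm with a two-finger parallel gripper is mounted at the origin on the work surface. World frame = base frame: x ahead of the robot, y to its left, z up, the work surface at z = 0. Lengths are in m, angles in rad, forces in N, time in s.
With the tool pointing down it reaches from about 0.325 to 0.875 m from the base axis. Payload 4.4 kg.
Tool frame: the origin (TCP) lies midway between the tips of the shut fingers; the grasp point (between the pads) lies 19 mm behind it; x points along the fingers, y is the direction in which the jaws open and shut, and the axes are right-handed (so a half turn about x gives the same grasp; the last joint's range is limited). The gripper opens to 85 mm and grips with 20 to 120 N. Pads are 22 mm wide; open, the fingers measure 114 mm over their backs; the gripper's body (76 mm by 85 mm) begins 54 mm behind the grasp point. The pads swing forward as they close: fully open they stand 13 mm farther back than shut.
Start: joints at [-1.252, 0.207, 1.542, -0, 1.393, -0.15], TCP at [0.26, -0.513, 0.231] pointing down, gripper open.
Joint ranges: [-2.73, 2.73], [-0.86, 2.22], [0.23, 2.46], [-1.11, 4.25], [0.08, 2.63], [-2.82, 2.82]. Speed limits (rad/s): [2.79, 2.79, 3.14, 3.14, 3.14, 3.14].

## Interface

Orientations are given as a unit quaternion [w, x, y, z].
In Python, from bench import bot, viewer, workorder gives the robot as it stands.
- The arm moves only by the tool servo_tool, never from a script. Its argument "motion" is a list that holds one entry, the list of rows, each a list of 7 numbers: the opening, from 0 (shut) to 1 (fully open), then the shift along the tool's x, y, z in units of 30 mm (1.0 is 30 mm), then the turn, a rotation vector about the tool's x, y, z in units of 6 degrees (1.0 is 6 degrees). A call has 1 to 20 rows; each row shifts and turns the pose as measured when the row begins, along the tool's axes as they then stand; what a row does not reach is not made up. A row lasts 1/12 s, in which the tool goes at most 41.7 mm and 7.16 degrees, less where a joint would pass 70% of its speed; a pose out of reach is approached as far as the arm can. A call is refused whole if a number of a shift passes 1 or a number of a turn 1, either way. A call with a gripper value outside its range is refused whole. The fingers move at their own pace and stop on an object; "squeeze" is the grip in N (left out, the last holds). Time passes only in rows, so rows that do not move let the fingers close. It gives the time, the measured TCP pose, the force and the opening at its end, in the units of the state.
- bot.observe(): the state, without advancing time (a new reading comes with each control period).
- viewer.snapshot(name): name is "scene" or "top" or "wrist"; returns a dict with "img" (420x560x3 uint8, red, green, blue), "mtx" (3x3 intrinsics, pixels), "dist" ([k1, k2, p1, p2, k3] as OpenCV has them; the pictures are not rectified), "R" (3x3) and "t" (3): a world point X has camera coordinates R X + t. Camera axes: x right, y down, z forward; pixel columns grow to the right and rows downward; lengths in m; the calibration is good to about 2 mm. A picture is of the moment at which its call begins. There is no depth.
- workorder.finish_job(): hands the job in, once; it reports no verdict.
The state is a dict: "time": time; "qpos": joint angles; "qd": joint speeds; "tau": joint torques, N m; "ee_pos": TCP position; "tool_rot": TCP orientation; "contact_force": force on the tool from outside, world axes, zero at the start; "torque": the same for the moment, N m; "finger_gap": finger opening in m.
Only numpy, scipy, OpenCV 4.12 (cv2) and the standard library are available. Lean on these libraries where they do the work, as an engineer would, in place of code of your own. Each camera call takes 0.05 s, during which the arm holds its last target.

## Working session

There is one attempt and no reset: what is moved stays moved. The work goes in short steps, Python scripts to look and compute and a tool call to move; the robot and the scene stay as the last step left them, time stands still between calls to the robot, and variables do not carry over. Pictures are saved under pics/ and viewed, and the job is handed in when it is done.

Besides the shell and the picture viewer there is one more tool, called after ">>>" as name([rows], argument=value, ...), one row to a line, values as JSON. servo_tool: Moves the arm, as the interface text tells. Its arguments: {"type":"object","properties":{"motion":{"type":"array"},"squeeze":{"type":"number"}},"required":["motion"]}

```bash
ls; mkdir -p pics
cat > h.py <<'E'
import sys; sys.path.insert(0,'.')
import numpy as np, cv2
from bench import bot, viewer, workorder
from scipy.spatial.transform import Rotation as Rn
def snap(cam,name,scale=1,crop=None,up=None):
    s=viewer.snapshot(cam); im=s['img'][:,:,::-1].copy()
    np.savez('pics/'+name+'.npz',**{k:np.array(s[k]) for k in s})
    cv2.imwrite('pics/'+name+'.png',im); return s
def crop(name,x0,y0,x1,y1,k,out):
    im=cv2.imread('pics/'+name+'.png')[y0:y1,x0:x1]
    im=cv2.resize(im,None,fx=k,fy=k,interpolation=cv2.INTER_CUBIC)
    cv2.imwrite('pics/'+out+'.png',im)
def load(name): return np.load('pics/'+name+'.npz')
def px2w(s,uv,z):
    p=cv2.undistortPoints(np.array([[uv]],float),s['mtx'],s['dist'])[0,0]
    R=s['R'];t=s['t'];d=R.T@np.array([p[0],p[1],1]);o=-R.T@t
    return o+d*(z-o[2])/d[2]
def w2px(s,X):
    X=np.atleast_2d(np.array(X,float))
    return cv2.projectPoints(X,cv2.Rodrigues(s['R'])[0],s['t'],s['mtx'],s['dist'])[0][:,0]
def tri(s1,uv1,s2,uv2):
    A=[];b=[]
    for s,uv in((s1,uv1),(s2,uv2)):
        p=cv2.undistortPoints(np.array([[uv]],float),s['mtx'],s['dist'])[0,0]
        R=s['R'];t=s['t'];d=R.T@np.array([p[0],p[1],1]);d/=np.linalg.norm(d);o=-R.T@t
        P=np.eye(3)-np.outer(d,d);A.append(P);b.append(P@o)
    return np.linalg.lstsq(np.vstack(A),np.hstack(b),rcond=None)[0]
def st():
    o=bot.observe(); return o
E
python3 - <<'E'
from h import *
o=bot.observe()
for k in o: print(k,np.round(o[k],3))
for c in('scene','top','wrist'):
    s=snap(c,c+'0'); print(c,np.round(s['mtx'],1).tolist(),s['dist'],np.round(-s['R'].T@s['t'],3))
E
```

```text
pics
time 0.0
qpos [-1.253  0.207  1.543  0.     1.394 -0.15 ]
qd [ 0.002 -0.001 -0.002  0.001  0.    -0.002]
tau [ 0.0000e+00 -3.8304e+01 -2.9160e+01 -0.0000e+00  1.0000e-02 -0.0000e+00]
ee_pos [ 0.26  -0.512  0.23 ]
tool_rot [-0.163 -0.688 -0.165  0.688]
contact_force [-0.557 -1.103  0.489]
torque [-0.014 -0.047  0.003]
finger_gap 0.085
scene [[395.9, 0.0, 273.7], [0.0, 395.9, 205.2], [0.0, 0.0, 1.0]] [-0.03779537  0.          0.          0.          0.        ] [ 1.014 -0.391  0.842]
top [[417.8, 0.0, 282.1], [0.0, 417.8, 209.7], [0.0, 0.0, 1.0]] [-0.07909099  0.          0.          0.          0.        ] [ 0.453 -0.042  1.171]
wrist [[299.6, 0.0, 282.2], [0.0, 299.6, 208.0], [0.0, 0.0, 1.0]] [-0.0259215  0.         0.         0.         0.       ] [ 0.329 -0.478  0.372]
```

View pics/scene0.png

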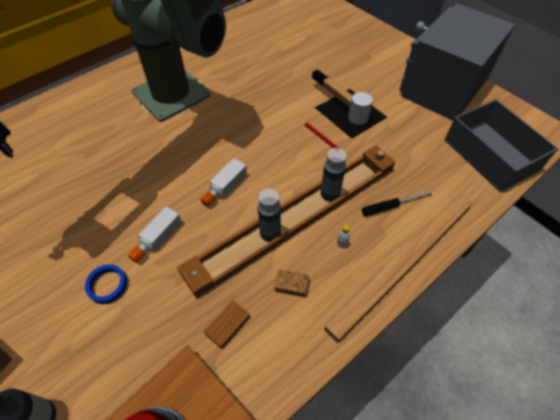

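View pics/top0.png

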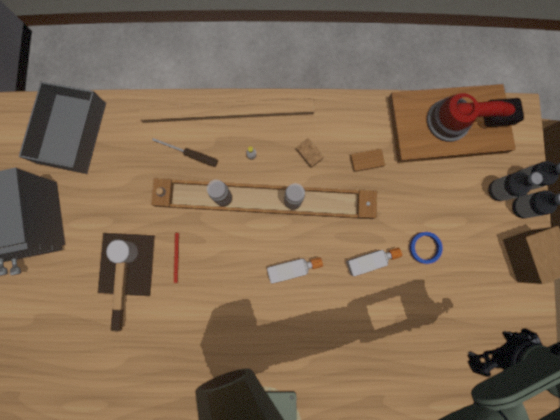

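View pics/wrist0.png

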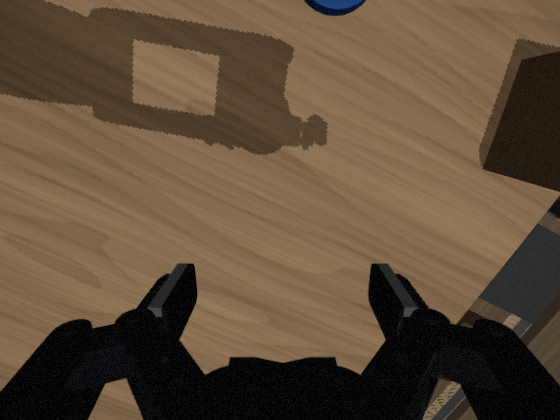

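The top view shows two bottles, at about (288,270) and (368,262). The mallet is on its mat at (120,252), the cans are at (218,191) and (294,195), and the +y block with the peg is at (161,192). Next I'll zoom in to measure.

Run:
```python
from h import *
crop('top0',90,160,250,340,4,'c1'); crop('top0',200,160,450,290,3,'c2'); crop('scene0',120,130,300,280,4,'c3'); crop('scene0',300,60,420,180,5,'c4')
```

```text
(no output)
```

View pics/c1.png

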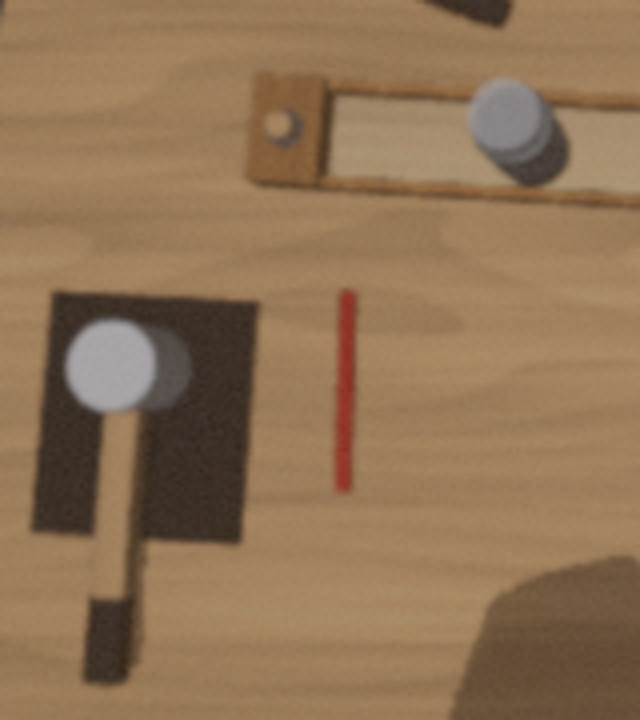

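View pics/c2.png

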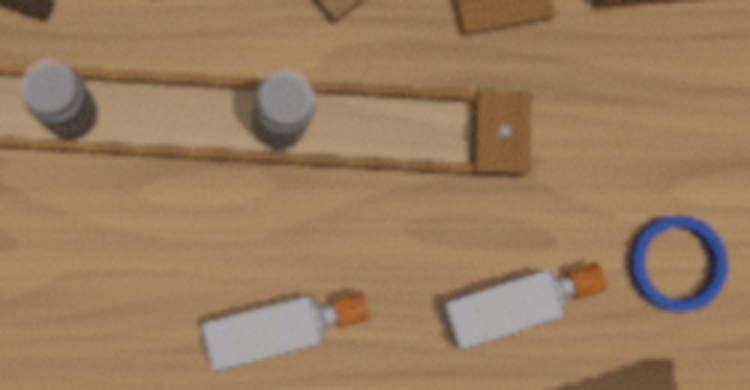

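View pics/c4.png

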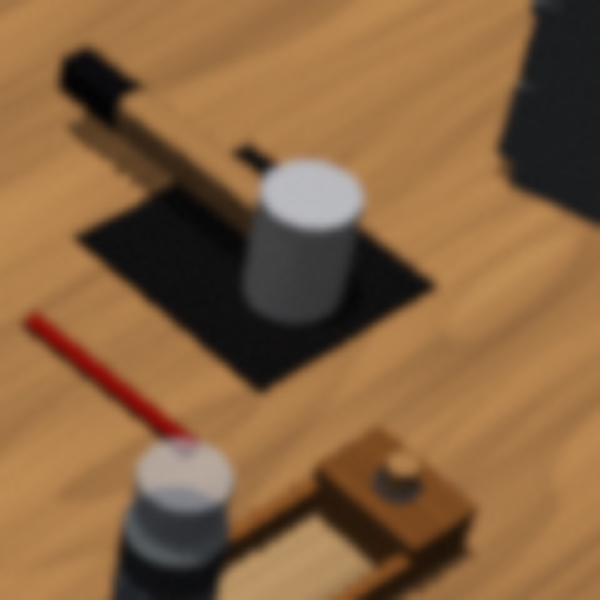

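View pics/c3.png

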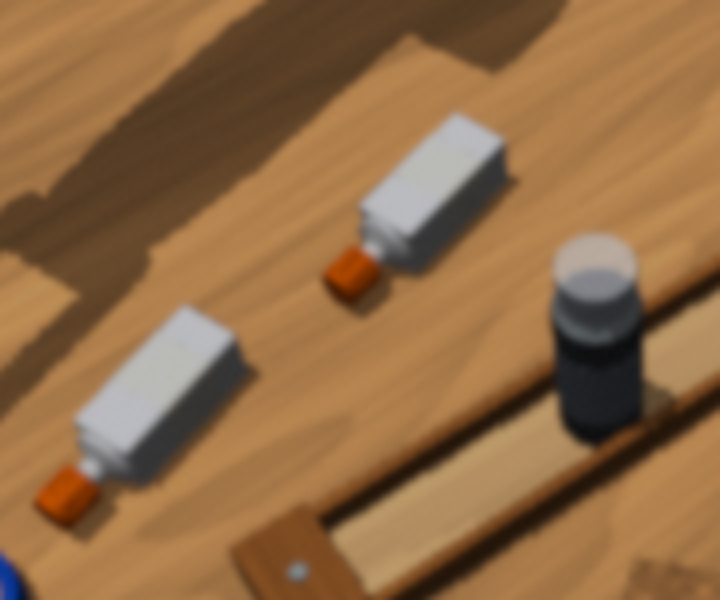

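Run:
```python
from h import *
s=load('top0'); c=load('scene0')
def c1(u,v): return (90+u/4-.375,160+v/4-.375)
def c2(u,v): return (200+u/3-.33,160+v/3-.33)
def P(n,uv,z): 
    p=px2w(s,uv,z); print(n,np.round(p[:2],4)); return p
P('mhead',c1(112,365),.08); P('mh end',c1(106,683),.055); P('mh near',c1(121,412),.055)
P('peg',c1(281,127),.06)
m=[P('mat',c1(*q),.004) for q in((52,292),(258,302),(242,543),(33,531))]; print(np.mean(m,0))
b=[P('blkL',c1(*q),.04) for q in((254,72),(328,76),(321,187),(248,183))];
d=[P('blkR',c2(*q),.04) for q in((475,88),(531,91),(527,175),(474,172))]
L=np.mean(b,0);R=np.mean(d,0);print('L',L,'R',R,'C',(L+R)/2,'len',np.linalg.norm(L-R),'ang',np.degrees(np.arctan2(*( -(L-R)[0],(L-R)[1]))))
for n,q in(('A',((203,322),(310,296),(322,345),(214,370))),('B',((446,298),(547,271),(564,318),(461,347)))):
    w=[P(n,c2(*x),.044) for x in q]; print('cen',np.mean(w,0),'axis',np.degrees(np.arctan2(*(( (w[1]+w[2]-w[0]-w[3])[:2])[::-1]))),np.linalg.norm(w[1]-w[0]),np.linalg.norm(w[2]-w[1]))
P('capA',c2(365,308),.022);P('capB',c2(604,278),.022)
P('can1',c2(53,88),.16);P('can2',c2(285,102),.16)
# scene check
P2=lambda n,u,v,z:print(n,np.round(px2w(c,(300+u/5-.4,60+v/5-.4),z)[:2],4))
P2('peg',405,467,.06);P2('mhead',312,195,.08)
o=bot.observe();R=Rn.from_quat(np.roll(o['tool_rot'],-1)).as_matrix();print(np.round(R,3))
```

```text
mhead [0.4755 0.3712]
mh end [0.2669 0.378 ]
mh near [0.4448 0.3733]
peg [0.6362 0.2699]
mat [0.5282 0.4451]
mat [0.5215 0.2978]
mat [0.3548 0.3043]
mat [0.3617 0.452 ]
[0.44153574 0.37481543 0.004     ]
blkL [0.678  0.2956]
blkL [0.6751 0.2441]
blkL [0.598  0.2465]
blkL [0.6008 0.2969]
blkR [ 0.6462 -0.2698]
blkR [ 0.6435 -0.3218]
blkR [ 0.5657 -0.3158]
blkR [ 0.5686 -0.267 ]
L [0.63797668 0.27078602 0.04      ] R [ 0.60600019 -0.29358373  0.04      ] C [ 0.62198844 -0.01139886  0.04      ] len 0.5652748985089091 ang -3.2428414053646883
A [ 0.4339 -0.0203]
A [ 0.4567 -0.116 ]
A [ 0.4132 -0.1264]
A [ 0.3914 -0.0301]
cen [ 0.42380222 -0.07321248  0.044     ] axis -76.91753322760225 0.09837637020190722 0.044770774901723535
B [ 0.4544 -0.2383]
B [ 0.4782 -0.3307]
B [ 0.4359 -0.3451]
B [ 0.4107 -0.2511]
cen [ 0.4447858  -0.29130858  0.044     ] axis -75.31196409527615 0.0953995684234189 0.04469098834007505
capA [ 0.4457 -0.1676]
capB [ 0.4719 -0.3896]
can1 [0.6254 0.1004]
can2 [ 0.6139 -0.0891]
peg [0.6407 0.2719]
mhead [0.4743 0.3739]
[[-0.001  0.452 -0.892]
 [ 0.002 -0.892 -0.452]
 [-1.    -0.002 -0.   ]]
```

Add to h.py:
```python
def rem(target,R_t=None):
    """remaining shift in tool axes (units 30mm) and turn (units 6deg)"""
    o=bot.observe();R=Rn.from_quat(np.roll(o['tool_rot'],-1)).as_matrix()
    print('t',round(o['time'],2),'tcp',np.round(o['ee_pos'],4),'gap',round(o['finger_gap'],4),'F',np.round(o['contact_force'],1))
    print('shift',np.round(R.T@(np.array(target)-o['ee_pos'])/.03,2),'yaw of y',round(np.degrees(np.arctan2(R[1,1],R[0,1])),2),'tool axes x,y,z',np.round(R.T,3).tolist())
    if R_t is not None: print('turn',np.round(Rn.from_matrix(R.T@R_t).as_rotvec(degrees=True)/6,2))
def Rdown(yawy_deg):
    a=np.radians(yawy_deg);y=np.array([np.cos(a),np.sin(a),0]);x=np.array([0,0,-1.]);return np.c_[x,y,np.cross(x,y)]
```

```text
(no output)
```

>>> servo_tool([
  [[1,0,0,0,0.96,0,0],[1,0,0,0,0.96,0,0],[1,0,0,0,0.96,0,0],[1,0,0,0,0.96,0,0],[1,0,0,0,0.96,0,0],[1,0,0,-1,0,0,0],[1,0,-0.6,-1,0,0,0],[1,0,-1,-0.9,0,0,0],[1,0,-1,-0.9,0,0,0],[1,0,-1,-0.9,0,0,0],[1,0,-1,-0.9,0,0,0]],
], squeeze=60)

```text
time: 1.07
ee_pos: [0.4348, -0.3854, 0.2245]
tool_rot: [0.03, -0.704, 0.025, 0.709]
contact_force: [0.9, -0.9, -0.1]
finger_gap: 0.0856
```

```bash
python3 -c "
from h import *
rem([.425,.374,.15],Rdown(-91.9))"
```

```text
t 1.07 tcp [ 0.4348 -0.3854  0.2245] gap 0.0856 F [ 0.9 -0.9 -0.1]
shift [  2.67 -25.2    2.26] yaw of y -94.42 tool axes x,y,z [[-0.007, 0.007, -1.0], [-0.077, -0.997, -0.007], [-0.997, 0.077, 0.007]]
turn [-0.42  0.07  0.07]
```

>>> servo_tool([
  [[1,0,-1,0.1,-0.05,0,0],[1,0,-1,0.1,-0.05,0,0],[1,0,-1,0.1,-0.05,0,0],[1,0,-1,0.1,-0.05,0,0],[1,0,-1,0.1,-0.05,0,0],[1,0,-1,0.1,-0.05,0,0],[1,0,-1,0.1,-0.05,0,0],[1,0,-1,0,0,0,0],[1,0,-1,0,0,0,0],[1,0,-1,0,0,0,0],[1,0,-1,0,0,0,0],[1,0,-1,0,0,0,0],[1,0,-1,0,0,0,0],[1,0,-1,0,0,0,0],[1,0.2,-1,0,0,0,0],[1,0.2,-1,0,0,0,0],[1,0.2,-1,0,0,0,0],[1,0.2,-1,0,0,0,0],[1,0.2,-1,0,0,0,0],[1,0.2,-1,0,0,0,0]],
])

```text
time: 2.73
ee_pos: [0.4374, 0.2485, 0.1895]
tool_rot: [0.016, -0.705, 0.008, 0.709]
contact_force: [0.4, -0.3, 0.4]
finger_gap: 0.0853
```

```bash
python3 -c "
from h import *
rem([.425,.374,.15],Rdown(-91.9))"
```

```text
t 2.73 tcp [0.4374 0.2485 0.1895] gap 0.0853 F [ 0.4 -0.3  0.4]
shift [ 1.37 -4.15  0.55] yaw of y -91.98 tool axes x,y,z [[-0.006, 0.012, -1.0], [-0.034, -0.999, -0.012], [-0.999, 0.034, 0.006]]
turn [-0.01  0.06  0.11]
```

>>> servo_tool([
  [[0.8,0.3,-0.9,0.1,0,0,0.1],[0.8,0.3,-0.9,0.1,0,0.05,0],[0.8,0.3,-0.9,0.1,0,0,0],[0.8,0.2,-0.8,0.1,0,0,0],[0.8,0.2,-0.4,0.1,0,0,0],[0.8,0,0,0,0,0,0]],
])

```text
time: 3.23
ee_pos: [0.4224, 0.3765, 0.146]
tool_rot: [0.01, -0.706, 0.01, 0.708]
contact_force: [-0.8, -0.6, -0.7]
finger_gap: 0.068
```

```bash
python3 -c "
from h import *
rem([.425,.374,.023],Rdown(-91.9)); snap('top','top1');snap('scene','scene1'); snap('wrist','wrist1')
crop('top1',80,180,240,340,4,'d1'); crop('scene1',280,30,440,150,5,'d2')"
```

```text
t 3.23 tcp [0.4224 0.3765 0.146 ] gap 0.068 F [-0.8 -0.6 -0.7]
shift [ 4.1   0.08 -0.1 ] yaw of y -91.58 tool axes x,y,z [[-0.004, 0.0, -1.0], [-0.028, -1.0, -0.0], [-1.0, 0.028, 0.004]]
turn [0.05 0.03 0.  ]
```

View pics/wrist1.png

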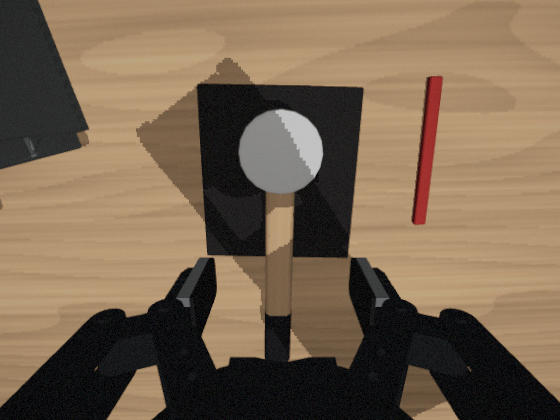

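View pics/d2.png

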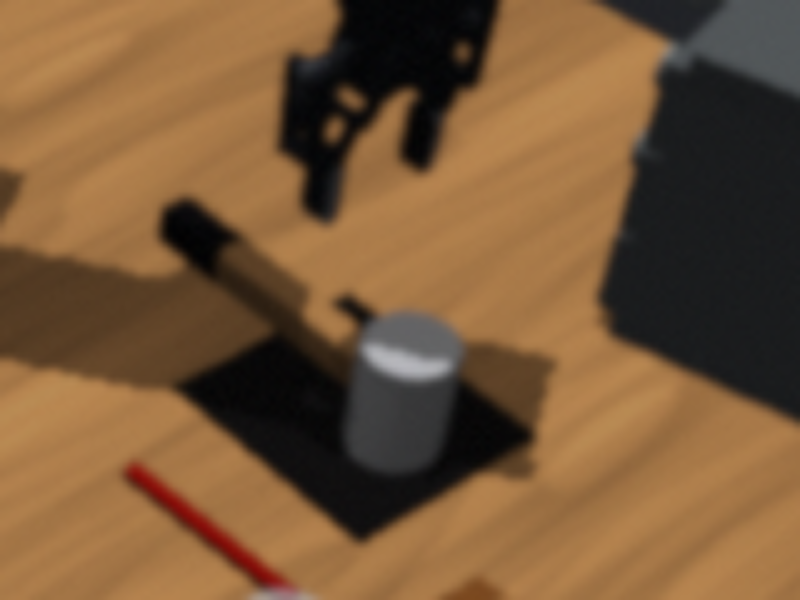

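The wrist view shows the handle (280,260) centred between the fingers, so I'll descend and grip.

>>> servo_tool([
  [[0.8,0.8,0.03,-0.03,0.05,0,0],[0.8,0.8,0.03,-0.03,0,0,0],[0.8,0.8,0.03,-0.03,0,0,0],[0.8,0.8,0,0,0,0,0],[0.8,0.5,0,0,0,0,0],[0.8,0.2,0,0,0,0,0],[0.8,0,0,0,0,0,0]],
])

```text
time: 3.97
ee_pos: [0.4367, 0.3643, 0.0351]
tool_rot: [-0.019, 0.712, -0.015, -0.702]
contact_force: [-0.2, 0.1, -0.1]
finger_gap: 0.0684
```

```bash
python3 -c "
from h import *
rem([.425,.374,.023],Rdown(-91.9))"
```

```text
t 3.97 tcp [0.4367 0.3643 0.0351] gap 0.0684 F [-0.2  0.1 -0.1]
shift [ 0.4  -0.3   0.41] yaw of y -92.77 tool axes x,y,z [[0.013, 0.005, -1.0], [-0.048, -0.999, -0.005], [-0.999, 0.048, -0.013]]
turn [-0.15 -0.13  0.05]
```

>>> servo_tool([
  [[0.8,0.1,-0.3,0.4,-0.15,-0.1,0],[0.8,0.1,0,0,0,0,0],[0.8,0,0,0,0,0,0]],
])

```text
time: 4.22
ee_pos: [0.4268, 0.3739, 0.0317]
tool_rot: [-0.015, 0.709, -0.01, -0.705]
contact_force: [1.1, -0.5, -0.8]
finger_gap: 0.0685
```

```bash
python3 -c "
from h import *
rem([.425,.374,.023],Rdown(-91.9))"
```

```text
t 4.22 tcp [0.4268 0.3739 0.0317] gap 0.0685 F [ 1.1 -0.5 -0.8]
shift [0.29 0.   0.06] yaw of y -91.98 tool axes x,y,z [[0.006, 0.007, -1.0], [-0.034, -0.999, -0.008], [-0.999, 0.035, -0.005]]
turn [-0.01 -0.05  0.07]
```

>>> servo_tool([
  [[0.8,0.3,0,0.05,0,0,0],[0.8,0,0,0,0,0,0],[0,0,0,0,0,0,0],[0,0,0,0,0,0,0],[0,0,0,0,0,0,0],[0,0,0,0,0,0,0],[0,0,0,0,0,0,0]],
], squeeze=90)

```text
time: 4.8
ee_pos: [0.4269, 0.3762, 0.0255]
tool_rot: [-0.015, 0.711, -0.008, -0.703]
contact_force: [-0.6, -0.3, -1.5]
finger_gap: 0.0226
```

```bash
python3 -c "
from h import *
rem([.425,.374,.15],Rdown(-91.9))"
```

```text
t 4.8 tcp [0.4269 0.3762 0.0255] gap 0.0226 F [-0.6 -0.3 -1.5]
shift [-4.15  0.03  0.02] yaw of y -91.85 tool axes x,y,z [[0.011, 0.01, -1.0], [-0.032, -0.999, -0.011], [-0.999, 0.032, -0.011]]
turn [ 0.01 -0.1   0.1 ]
```

>>> servo_tool([
  [[0,-0.5,0,0,0,0,0],[0,-0.8,0,0,0,0,0],[0,-0.8,0,0,0,0,0],[0,-0.8,0,0,0,0,0],[0,-0.8,0,0,0,0,0],[0,0,0.4,-0.6,0,0,0],[0,0,0.4,-0.6,0,0,0],[0,0,0.4,-0.6,0,0,0],[0,0,0.4,-0.6,0,0,0],[0,0,0.4,-0.6,0,0,0],[0,0,0.4,-0.6,0,0,0],[0,0,0.4,-0.6,0,0,0],[0,0,0.4,-0.6,0,0,0],[0,0,0,0,0,0,0],[0,0,0,0,0,0,0]],
])

```text
time: 6.05
ee_pos: [0.5545, 0.2621, 0.1179]
tool_rot: [0.008, -0.695, 0.014, 0.718]
contact_force: [-0.9, 0.0, -4.5]
finger_gap: 0.0226
```

```bash
python3 -c "
from h import *
rem([.590,.2745,.10],Rdown(-91.9)); snap('top','top2');snap('scene','scene2'); 
crop('top2',80,120,240,280,4,'e1'); crop('scene2',300,50,440,190,4,'e2')"
```

```text
t 6.05 tcp [0.5545 0.2621 0.1179] gap 0.0226 F [-0.9  0.  -4.5]
shift [ 0.55 -0.45 -1.19] yaw of y -91.79 tool axes x,y,z [[-0.033, -0.008, -0.999], [-0.031, -0.999, 0.009], [-0.999, 0.031, 0.032]]
turn [ 0.02  0.31 -0.08]
```

View pics/e1.png

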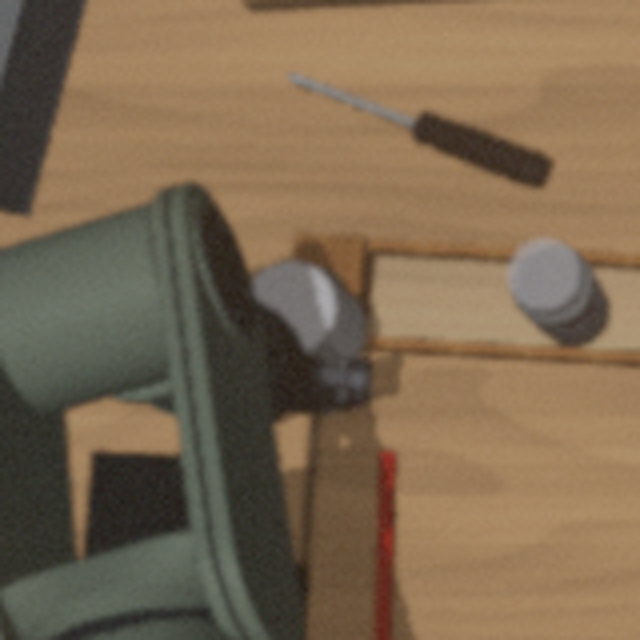

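View pics/e2.png

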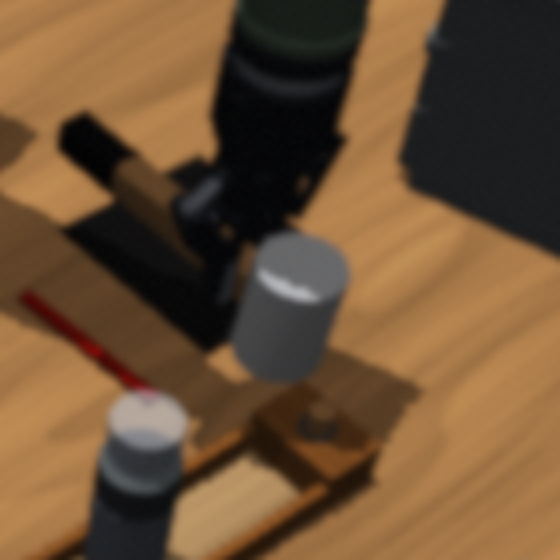

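>>> servo_tool([
  [[0,0,-0.2,-0.6,0,0.3,0],[0,0,-0.2,-0.5,0,0,0],[0,0.1,0,0,0,0,0],[0,0.0,0,0,0,0,0]],
])

```text
time: 6.48
ee_pos: [0.5852, 0.2766, 0.1121]
tool_rot: [0.006, -0.706, 0.013, 0.708]
contact_force: [-0.8, -0.0, -4.8]
finger_gap: 0.0226
```

```bash
python3 -c "
from h import *
rem([.590,.2745,.10],Rdown(-91.9)); s=snap('scene','scene3'); w=snap('wrist','wrist3')
X=bot.observe()['ee_pos']; f=X+np.array([.048,-.0037,-.0215])
c=[f+[.03*np.cos(a),.03*np.sin(a),h] for h in(0,.076) for a in np.arange(0,6.28,.2)]
im=cv2.imread('pics/scene3.png')
for p in w2px(s,c): cv2.circle(im,tuple(int(round(v)) for v in p),0,(0,255,0),-1)
im=cv2.resize(im[50:190,300:440],None,fx=4,fy=4,interpolation=cv2.INTER_NEAREST);cv2.imwrite('pics/f2.png',im)"
```

```text
t 6.48 tcp [0.5852 0.2766 0.1121] gap 0.0226 F [-0.8 -0.  -4.8]
shift [ 0.4   0.06 -0.16] yaw of y -91.5 tool axes x,y,z [[-0.002, -0.009, -1.0], [-0.026, -1.0, 0.009], [-1.0, 0.026, 0.002]]
turn [ 0.07  0.02 -0.09]
```

View pics/f2.png

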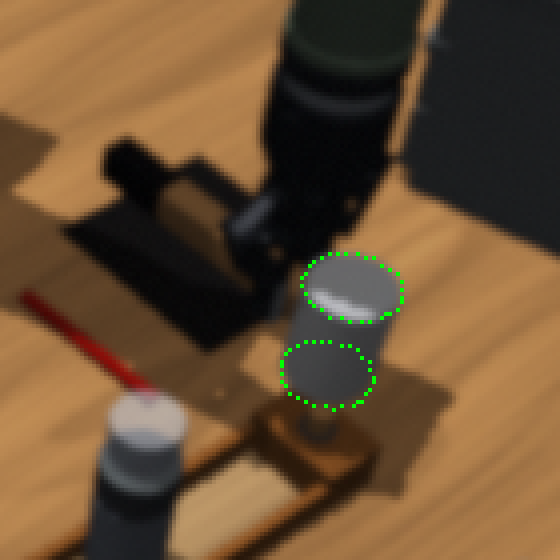

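View pics/wrist3.png

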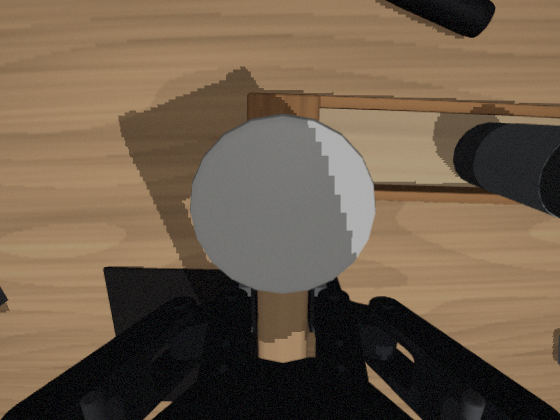

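>>> servo_tool([
  [[0,0.4,0.05,-0.15,0.07,0,0],[0,0.4,0,0,0,0,0],[0,0.2,0,0,0,0,0],[0,0.2,0,0,0,0,0]],
])

```text
time: 6.92
ee_pos: [0.5902, 0.2754, 0.076]
tool_rot: [-0.009, 0.708, -0.014, -0.706]
contact_force: [-0.8, 0.5, 2.6]
finger_gap: 0.0226
```

```bash
python3 -c "
from h import *
rem([.590,.2745,.063],Rdown(-91.9))"
```

```text
t 6.92 tcp [0.5902 0.2754 0.076 ] gap 0.0226 F [-0.8  0.5  2.6]
shift [0.43 0.03 0.01] yaw of y -91.89 tool axes x,y,z [[0.003, -0.008, -1.0], [-0.033, -0.999, 0.008], [-0.999, 0.033, -0.003]]
turn [ 0.   -0.03 -0.07]
```

Force is +7.4 N against the free-hanging reading, so the peg is already moving. I'll keep pushing.

>>> servo_tool([
  [[0,0.25,0,0,0,0,0],[0,0.25,0,0,0,0,0],[0,0.2,0,0,0,0,0],[0,0.2,0,0,0,0,0]],
])

```text
time: 7.25
ee_pos: [0.5891, 0.2755, 0.0614]
tool_rot: [0.008, -0.706, 0.015, 0.708]
contact_force: [-18.2, -6.1, 32.4]
finger_gap: 0.0226
```

```bash
python3 -c "
from h import *
rem([.590,.2745,.063],Rdown(-91.9));snap('scene','scene4');crop('scene4',300,50,440,190,4,'g')"
```

```text
t 7.25 tcp [0.5891 0.2755 0.0614] gap 0.0226 F [-18.2  -6.1  32.4]
shift [-0.05  0.03 -0.03] yaw of y -91.89 tool axes x,y,z [[-0.002, -0.01, -1.0], [-0.033, -0.999, 0.01], [-0.999, 0.033, 0.001]]
turn [ 0.    0.01 -0.1 ]
```

View pics/g.png

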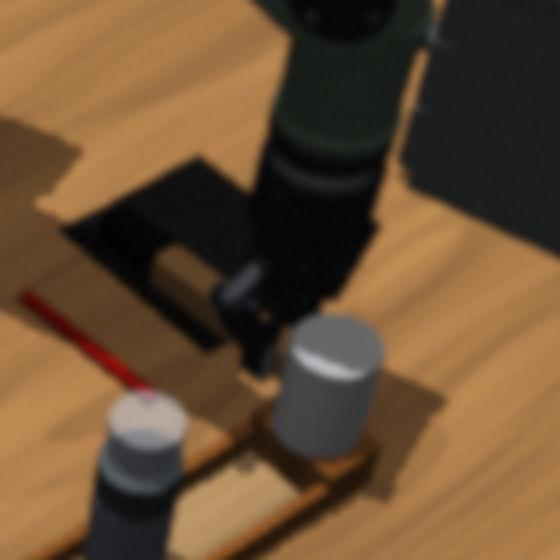

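Force jumped to about 37 N, which means the peg has bottomed out. I'll lift and check it.

>>> servo_tool([
  [[0,-0.3,0,0,0,0,0],[0,-0.7,0,0,0,0,0],[0,-0.8,0,0,0,0,0],[0,-0.4,0,0.4,0,0,0],[0,0,0,0.8,0,0,0],[0,0,-0.1,0.8,0,0,0],[0,0,0,0,0,0,0]],
])

```text
time: 7.88
ee_pos: [0.5282, 0.2801, 0.1289]
tool_rot: [-0.009, 0.707, -0.016, -0.707]
contact_force: [-1.6, -0.5, -5.1]
finger_gap: 0.0224
```

```bash
python3 -c "
from h import *
rem([.4269,.3762,.12],Rdown(-91.9));snap('scene','scene5');crop('scene5',320,80,440,200,5,'g');snap('wrist','wrist5')"
```

```text
t 7.88 tcp [0.5282 0.2801 0.1289] gap 0.0224 F [-1.6 -0.5 -5.1]
shift [ 0.26 -3.09  3.49] yaw of y -92.04 tool axes x,y,z [[0.001, -0.01, -1.0], [-0.036, -0.999, 0.01], [-0.999, 0.036, -0.001]]
turn [-0.02 -0.01 -0.09]
```

View pics/g.png

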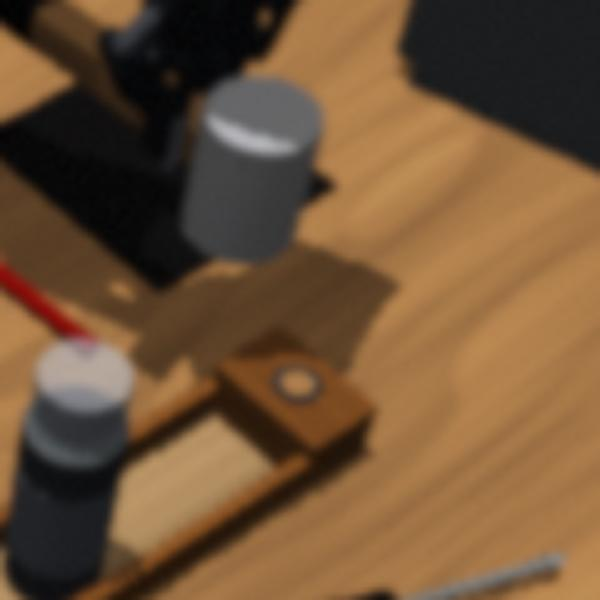

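View pics/wrist5.png

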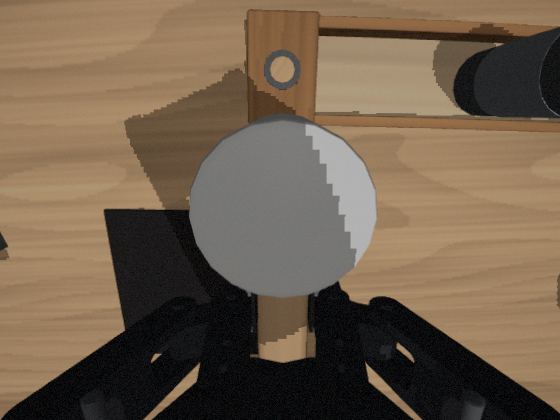

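The peg is flush at (297,384) in the crop. The mallet can go back now.

>>> servo_tool([
  [[0,0,-0.6,0.7,0,0,0],[0,0,-0.6,0.7,0,0,0],[0,0,-0.6,0.7,0,0,0],[0,0,-0.6,0.7,0,0,0],[0,0,-0.6,0.7,0,0,0],[0,0,-0.1,0.2,0,0,0],[0,0.7,0,0,0,0,0],[0,0.7,0,0,0,0,0],[0,0.7,0,0,0,0,0],[0,0,0,0,0,0,0]],
])

```text
time: 8.82
ee_pos: [0.434, 0.3808, 0.06]
tool_rot: [-0.013, 0.714, -0.017, -0.7]
contact_force: [-2.9, -1.2, -5.1]
finger_gap: 0.0226
```

```bash
python3 -c "
from h import *
rem([.412,.3787,.026],Rdown(-91.9))"
```

```text
t 8.82 tcp [0.434  0.3808 0.06  ] gap 0.0226 F [-2.9 -1.2 -5.1]
shift [1.12 0.1  0.75] yaw of y -92.44 tool axes x,y,z [[0.019, -0.006, -1.0], [-0.043, -0.999, 0.005], [-0.999, 0.043, -0.019]]
turn [-0.09 -0.18 -0.05]
```

>>> servo_tool([
  [[0,0,0.1,0.75,-0.05,-0.2,0],[0,0.4,0,0,0,0,0],[0,0.3,0,0,0,0,0],[0,0,0,0,0,0,0]],
])

```text
time: 9.15
ee_pos: [0.4152, 0.3784, 0.0379]
tool_rot: [0.012, -0.707, 0.016, 0.707]
contact_force: [-0.8, -0.5, -4.2]
finger_gap: 0.0227
```

```bash
python3 -c "
from h import *
rem([.412,.3787,.026],Rdown(-91.9))"
```

```text
t 9.15 tcp [0.4152 0.3784 0.0379] gap 0.0227 F [-0.8 -0.5 -4.2]
shift [ 0.4  -0.01  0.11] yaw of y -92.28 tool axes x,y,z [[-0.001, -0.005, -1.0], [-0.04, -0.999, 0.005], [-0.999, 0.04, 0.0]]
turn [-0.06  0.   -0.05]
```

>>> servo_tool([
  [[0,0.3,0,0,0,0,0],[0,0.15,0,0,0,0,0],[0,0.05,0,0,0,0,0],[0,0,0,0,0,0,0]],
])

```text
time: 9.48
ee_pos: [0.4193, 0.3797, 0.0251]
tool_rot: [-0.014, 0.708, -0.015, -0.705]
contact_force: [-0.3, 0.4, -4.8]
finger_gap: 0.0228
```

```bash
python3 -c "
from h import *
rem([.412,.3787,.026],Rdown(-91.9))"
```

```text
t 9.48 tcp [0.4193 0.3797 0.0251] gap 0.0228 F [-0.3  0.4 -4.8]
shift [-0.03  0.04  0.24] yaw of y -92.37 tool axes x,y,z [[0.004, -0.002, -1.0], [-0.041, -0.999, 0.002], [-0.999, 0.041, -0.004]]
turn [-0.08 -0.04 -0.02]
```

>>> servo_tool([
  [[0,0.12,0,0,0,0,0],[0,0.04,0,0,0,0,0]],
])

```text
time: 9.65
ee_pos: [0.4206, 0.3807, 0.025]
tool_rot: [-0.014, 0.709, -0.015, -0.705]
contact_force: [0.2, 0.1, -4.2]
finger_gap: 0.0227
```

```bash
python3 -c "
from h import *
rem([.412,.3787,.026],Rdown(-91.9))"
```

```text
t 9.65 tcp [0.4206 0.3807 0.025 ] gap 0.0227 F [ 0.2  0.1 -4.2]
shift [-0.04  0.08  0.29] yaw of y -92.38 tool axes x,y,z [[0.005, -0.002, -1.0], [-0.041, -0.999, 0.001], [-0.999, 0.041, -0.005]]
turn [-0.08 -0.05 -0.01]
```

>>> servo_tool([
  [[0,0.2,0,0,0,0,0],[0,0.2,0,0,0,0,0]],
])

```text
time: 9.82
ee_pos: [0.4211, 0.3813, 0.0243]
tool_rot: [-0.013, 0.708, -0.016, -0.706]
contact_force: [-19.1, -14.1, 44.7]
finger_gap: 0.0226
```

```bash
python3 -c "
from h import *
rem([.412,.3787,.026],Rdown(-91.9));snap('scene','scene6');crop('scene6',280,30,440,150,5,'g')"
```

```text
t 9.82 tcp [0.4211 0.3813 0.0243] gap 0.0226 F [-19.1 -14.1  44.7]
shift [-0.06  0.1   0.3 ] yaw of y -92.33 tool axes x,y,z [[0.003, -0.004, -1.0], [-0.041, -0.999, 0.004], [-0.999, 0.041, -0.003]]
turn [-0.07 -0.03 -0.04]
```

View pics/g.png

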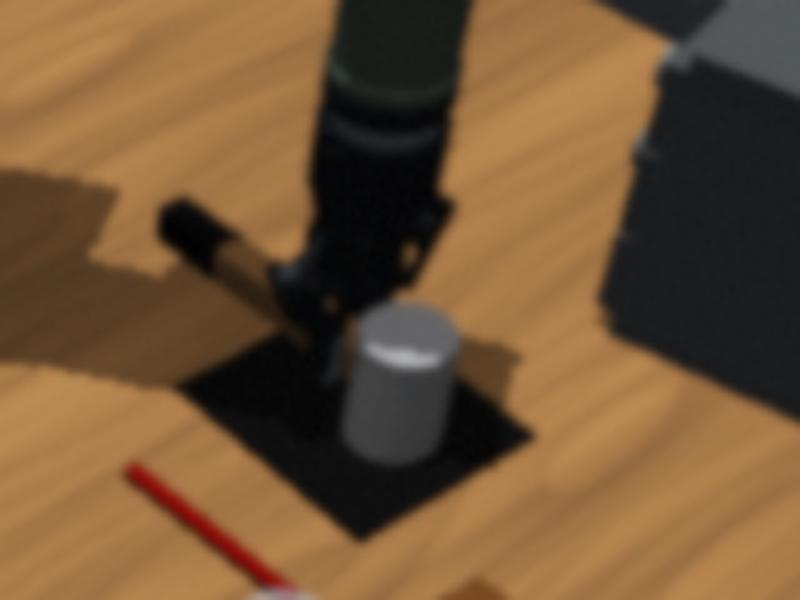

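It's seated on the mat. I'll ease off, open and rise.

>>> servo_tool([
  [[0,-0.05,0,0,0,0,0],[0.5,0,0,0,0,0,0],[0.9,0,0,0,0,0,0],[0.9,0,0,0,0,0,0],[0.9,0,0,0,0,0,0],[0.9,-0.3,0,0,0,0,0],[0.9,-0.8,0,0,0,0,0],[0.9,-1,0,0,0,0,0],[0.9,-1,0,0,0,0,0],[0.9,-1,0,0,0,0,0],[0.9,-1,0,0,0,0,0],[0.9,-1,0,0,0,0,0],[0.9,0,0,0,0,0,0]],
])

```text
time: 10.95
ee_pos: [0.4227, 0.3826, 0.2196]
tool_rot: [-0.014, 0.71, -0.015, -0.704]
contact_force: [0.4, 0.1, 0.3]
finger_gap: 0.0769
```

```bash
python3 -c "
from h import *
rem([.412,.3787,.2],Rdown(-91.9));snap('scene','scene7');snap('wrist','wrist7');snap('top','top7')"
```

```text
t 10.95 tcp [0.4227 0.3826 0.2196] gap 0.0769 F [0.4 0.1 0.3]
shift [0.65 0.14 0.36] yaw of y -92.34 tool axes x,y,z [[0.008, -0.002, -1.0], [-0.041, -0.999, 0.002], [-0.999, 0.041, -0.008]]
turn [-0.07 -0.08 -0.02]
```

View pics/scene7.png

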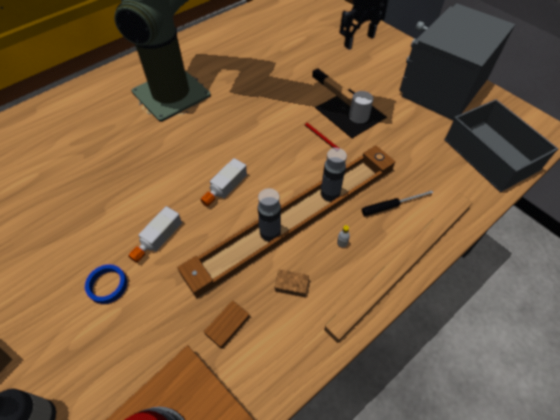

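View pics/top7.png

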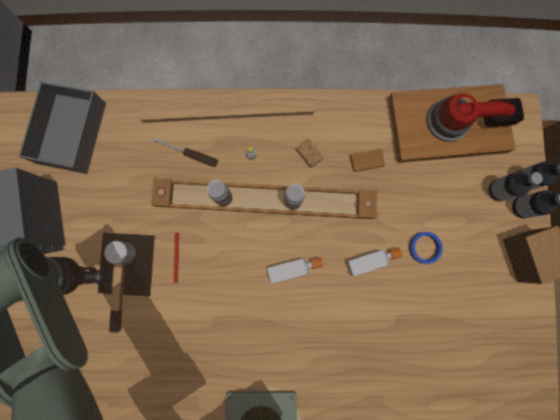

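>>> servo_tool([
  [[0.9,0,1,-0.1,0,0,0],[0.9,0,1,-0.1,0,0,0],[0.9,0,1,-0.1,0,0,0],[0.9,0,1,-0.1,0,0,0],[0.9,0,1,-0.1,0,0,0],[0.9,0,1,-0.1,0,0,0],[0.9,0,1,-0.1,0,0,0],[0.9,0,1,0,0,0,0],[0.9,0,1,0,0,0,0],[0.9,0,1,0,0,0,0],[0.9,0,1,0,0,0,0],[0.9,0,1,0,0,0,0],[0.9,0,1,0,0,0,0],[0.9,0,1,0,0,0,0],[0.9,0,1,0,0,0,0],[0.9,0,1,0,0,0,0],[0.9,0,0.5,0,0,0,0],[0.9,0,0,0,0,0,0]],
])

```text
time: 12.6
ee_pos: [0.3933, -0.1363, 0.1794]
tool_rot: [0.009, -0.679, 0.016, 0.734]
contact_force: [0.3, 0.6, -0.0]
finger_gap: 0.0767
```

```bash
cat >> h.py <<'E'
def Rgrasp(axis_deg,alpha):
    a=np.radians(axis_deg);b=np.array([np.cos(a),np.sin(a),0]);al=np.radians(alpha);Z=np.array([0,0,1.])
    x=-np.cos(al)*Z-np.sin(al)*b; y=np.cross(b,Z); return np.c_[x,y,np.cross(x,y)]
def Rplace(dir_deg,alpha):  # tool pointing along dir horizontally and alpha below
    a=np.radians(dir_deg);al=np.radians(alpha);d=np.array([np.cos(a),np.sin(a),0]);Z=np.array([0,0,1.])
    x=np.cos(al)*d-np.sin(al)*Z; y=np.cross(Z,-d); return np.c_[x,y,np.cross(x,y)]
E
python3 -c "
from h import *
R=Rgrasp(-77,40);print(R.T); g=np.array([.4272,-.0878,.030]);print(g+R[:,0]*.019)
rem(g-R[:,0]*.081,Rdown(-167)); rem(g-R[:,0]*.081,R);print(np.round(bot.observe()['qpos'],3))"
```

```text
[[-0.14459575  0.626313   -0.76604444]
 [-0.97437006 -0.22495105  0.        ]
 [-0.17232251  0.74641077  0.64278761]]
[ 0.42445268 -0.07590005  0.01544516]
t 12.6 tcp [ 0.3933 -0.1363  0.1794] gap 0.0767 F [ 0.3  0.6 -0. ]
shift [ 2.78 -0.01 -1.74] yaw of y -91.97 tool axes x,y,z [[-0.078, -0.008, -0.997], [-0.034, -0.999, 0.011], [-0.996, 0.035, 0.078]]
turn [12.49  0.56 -0.58]
t 12.6 tcp [ 0.3933 -0.1363  0.1794] gap 0.0767 F [ 0.3  0.6 -0. ]
shift [ 2.78 -0.01 -1.74] yaw of y -91.97 tool axes x,y,z [[-0.078, -0.008, -0.997], [-0.034, -0.999, 0.011], [-0.996, 0.035, 0.078]]
turn [11.71 -5.11 -4.88]
[-0.507 -0.036  1.919 -0.047  1.323  1.111]
```

```bash
cat >> h.py <<'E'
FL=np.diag([1.,-1,-1])
E
python3 -c "
from h import *
R=Rgrasp(-77,40)@FL;print(R.T); g=np.array([.4272,-.0878,.030])
rem([.45,-.14,.2],Rdown(13)); rem(g-R[:,0]*.081,R)"
```

```text
[[-0.14459575  0.626313   -0.76604444]
 [ 0.97437006  0.22495105  0.        ]
 [ 0.17232251 -0.74641077 -0.64278761]]
t 12.6 tcp [ 0.3933 -0.1363  0.1794] gap 0.0767 F [ 0.3  0.6 -0. ]
shift [-0.83  0.06 -1.83] yaw of y -91.97 tool axes x,y,z [[-0.078, -0.008, -0.997], [-0.034, -0.999, 0.011], [-0.996, 0.035, 0.078]]
turn [-17.49   0.62   0.6 ]
t 12.6 tcp [ 0.3933 -0.1363  0.1794] gap 0.0767 F [ 0.3  0.6 -0. ]
shift [ 2.78 -0.01 -1.74] yaw of y -91.97 tool axes x,y,z [[-0.078, -0.008, -0.997], [-0.034, -0.999, 0.011], [-0.996, 0.035, 0.078]]
turn [-16.96   5.27  -5.52]
```

>>> servo_tool([
  [[0.9,-0.7,0,-0.9,0,0,0],[0.9,-0.7,0,-0.9,0,0,0],[0.9,0,0,0,-0.95,0.29,-0.3],[0.9,0,0,0,-0.95,0.29,-0.3],[0.9,0,0,0,-0.95,0.29,-0.3],[0.9,0,0,0,-0.95,0.29,-0.3],[0.9,0,0,0,-0.95,0.29,-0.3],[0.9,0,0,0,-0.95,0.29,-0.3],[0.9,0,0,0,-0.95,0.29,-0.3],[0.9,0,0,0,-0.95,0.29,-0.3],[0.9,0,0,0,-0.95,0.29,-0.3],[0.9,0,0,0,-0.95,0.29,-0.3],[0.9,0,0,0,-0.95,0.29,-0.3],[0.9,0,0,0,-0.95,0.29,-0.3],[0.9,0,0,0,-0.95,0.29,-0.3],[0.9,0,0,0,-0.95,0.29,-0.3],[0.9,0,0,0,-0.95,0.29,-0.3],[0.9,0,0,0,-0.95,0.29,-0.3],[0.9,0,0,0,-0.95,0.29,-0.3],[0.9,0,0,0,0,0,0]],
])

```text
time: 14.27
ee_pos: [0.4279, -0.1049, 0.1808]
tool_rot: [0.295, 0.56, 0.727, -0.267]
contact_force: [-0.2, 1.1, -0.1]
finger_gap: 0.077
```

```bash
python3 -c "
from h import *
R=Rgrasp(-77,40)@FL; g=np.array([.4272,-.0878,.030])
rem(g-R[:,0]*.081,R);print(np.round(bot.observe()['qpos'],3))"
```

```text
t 14.27 tcp [ 0.4279 -0.1049  0.1808] gap 0.077 F [-0.2  1.1 -0.1]
shift [1.34 0.27 2.87] yaw of y 13.31 tool axes x,y,z [[-0.198, 0.657, -0.727], [0.972, 0.23, -0.057], [0.129, -0.718, -0.684]]
turn [-0.33 -0.54  0.44]
[-0.716  0.366  1.643  0.384  1.79  -0.97 ]
```

Works well. I'll move to the standoff pose and look.

>>> servo_tool([
  [[0.9,0.2,0.1,0.9,-0.15,-0.25,0.2],[0.9,0.2,0.1,0.9,-0.15,-0.25,0.2],[0.9,0.2,0.1,0.9,0,0,0],[0.9,0.2,0,0.1,0,0,0],[0.9,0,0,0,0,0,0]],
])

```text
time: 14.68
ee_pos: [0.4434, -0.1437, 0.1]
tool_rot: [0.322, 0.564, 0.712, -0.267]
contact_force: [-0.8, 0.7, 0.2]
finger_gap: 0.0767
```

```bash
python3 -c "
from h import *
R=Rgrasp(-77,40)@FL; g=np.array([.4272,-.0878,.030])
rem(g+R[:,0]*.019,R);snap('scene','s8');crop('s8',120,100,320,250,4,'g');snap('wrist','w8')"
```

```text
t 14.68 tcp [ 0.4434 -0.1437  0.1   ] gap 0.0767 F [-0.8  0.7  0.2]
shift [ 3.67 -0.07  0.05] yaw of y 12.73 tool axes x,y,z [[-0.155, 0.631, -0.76], [0.975, 0.22, -0.016], [0.157, -0.744, -0.649]]
turn [-0.13 -0.08  0.09]
```

View pics/g.png

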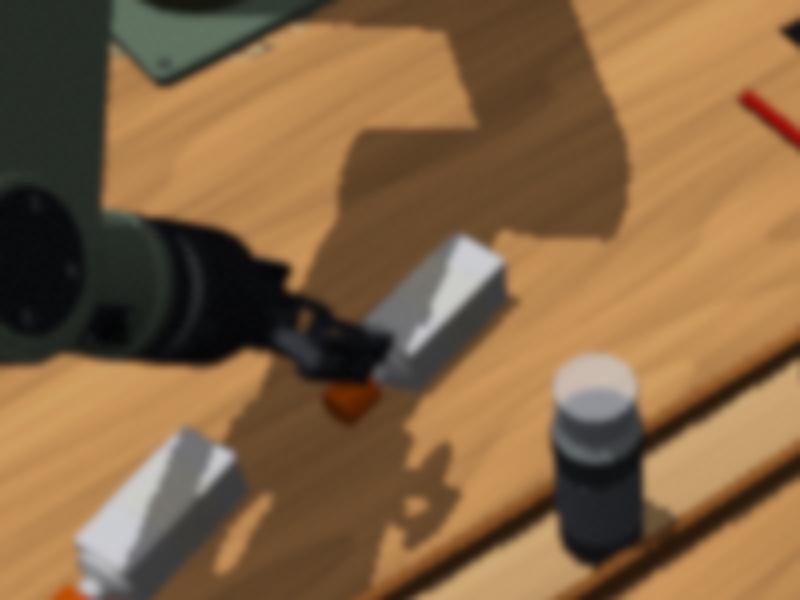

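View pics/w8.png

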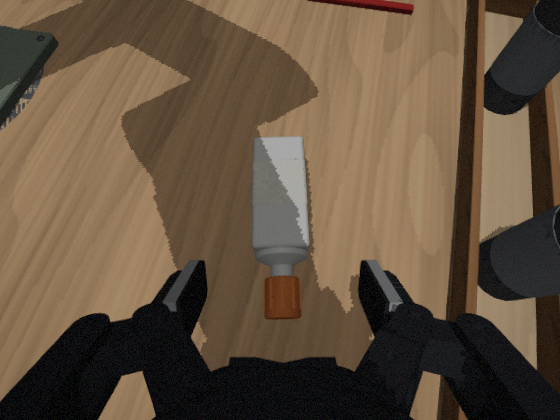

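The bottle is centred between the fingers in the wrist view. Advancing.

>>> servo_tool([
  [[0.9,0.8,0,0,0,0,0],[0.9,0.8,0,0,0,0,0],[0.9,0.8,0,0,0,0,0],[0.9,0.7,0,0,0,0,0],[0.9,0,0,0,0,0,0]],
])

```text
time: 15.2
ee_pos: [0.4328, -0.084, 0.035]
tool_rot: [0.329, 0.565, 0.708, -0.268]
contact_force: [-1.1, 0.4, 0.5]
finger_gap: 0.0767
```

```bash
python3 -c "
from h import *
R=Rgrasp(-77,40)@FL; g=np.array([.4272,-.0878,.030])
rem(g+R[:,0]*.019,R)"
```

```text
t 15.2 tcp [ 0.4328 -0.084   0.035 ] gap 0.0767 F [-1.1  0.4  0.5]
shift [ 0.71 -0.21  0.17] yaw of y 12.66 tool axes x,y,z [[-0.146, 0.623, -0.768], [0.976, 0.219, -0.008], [0.164, -0.751, -0.64]]
turn [-0.09  0.03  0.02]
```

>>> servo_tool([
  [[0.9,0.5,-0.2,0.15,-0.05,0,0],[0.9,0.3,0,0,0,0,0],[0.9,0,0,0,0,0,0]],
])

```text
time: 15.45
ee_pos: [0.4264, -0.0737, 0.0172]
tool_rot: [0.333, 0.563, 0.708, -0.266]
contact_force: [-0.1, -0.7, 0.4]
finger_gap: 0.0769
```

```bash
python3 -c "
from h import *
R=Rgrasp(-77,40)@FL; g=np.array([.4272,-.0878,.030])
rem(g+R[:,0]*.019,R)"
```

```text
t 15.45 tcp [ 0.4264 -0.0737  0.0172] gap 0.0769 F [-0.1 -0.7  0.4]
shift [ 0.01 -0.08  0.08] yaw of y 12.95 tool axes x,y,z [[-0.143, 0.62, -0.771], [0.975, 0.224, -0.0], [0.173, -0.752, -0.637]]
turn [-0.01  0.08 -0.  ]
```

>>> servo_tool([
  [[0,0,0,0,0,0,0],[0,0,0,0,0,0,0],[0,0,0,0,0,0,0],[0,0,0,0,0,0,0],[0,0,0,0,0,0,0],[0,-0.4,0,-0.3,0,0,0],[0,-0.7,0,-0.6,0,0,0],[0,-0.7,0,-0.6,0,0,0],[0,-0.7,0,-0.6,0,0,0],[0,0,0,0,0,0,0]],
], squeeze=60)

```text
time: 16.28
ee_pos: [0.4296, -0.077, 0.1212]
tool_rot: [0.337, 0.564, 0.705, -0.267]
contact_force: [1.1, -1.1, -1.1]
finger_gap: 0.0436
```

```bash
python3 -c "
from h import *
s=snap('scene','s9');crop('s9',120,100,320,250,4,'g');snap('wrist','w9')
r=np.array([np.sin(np.radians(3.2)),np.cos(np.radians(3.2)),0]);c=np.array([.622,-.0114,0]);print(c+.01*r,c-.18*r)
R=Rplace(-3,40)@FL
rem([.55,-.08,.19],R);print(np.round(bot.observe()['qpos'],3), R.T)"
```

```text
[ 0.62255822 -0.00141559  0.        ] [ 0.61195213 -0.19111934  0.        ]
t 16.38 tcp [ 0.4275 -0.076   0.1177] gap 0.0436 F [ 0.   0.7 -1.9]
shift [-2.52  3.95 -0.73] yaw of y 12.74 tool axes x,y,z [[-0.141, 0.617, -0.774], [0.975, 0.221, -0.002], [0.17, -0.756, -0.633]]
turn [-13.49 -12.58   1.28]
[-0.68   0.368  1.762  0.402  1.582 -1.017] [[ 0.76499461 -0.04009167 -0.64278761]
 [ 0.05233596  0.99862953  0.        ]
 [ 0.64190669 -0.0336409   0.76604444]]
```

View pics/g.png

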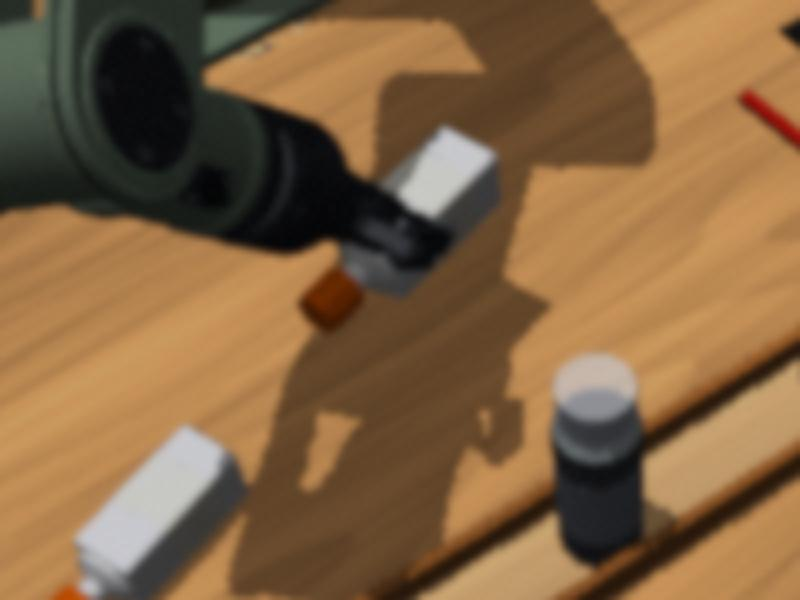

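View pics/w9.png

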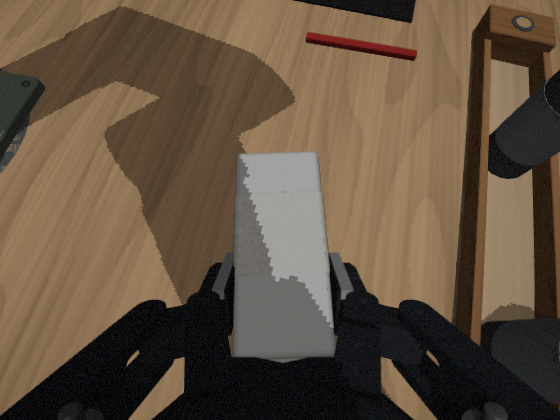

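>>> servo_tool([
  [[0,-0.8,0,-0.6,0,0,0],[0,-0.8,0,-0.6,0,0,0],[0,-0.8,0.5,-0.6,0,0,0],[0,0,0.5,0,-0.7,-0.66,0.07],[0,0,0,0,-0.7,-0.66,0.07],[0,0,0,0,-0.7,-0.66,0.07],[0,0,0,0,-0.7,-0.66,0.07],[0,0,0,0,-0.7,-0.66,0.07],[0,0,0,0,-0.7,-0.66,0.07],[0,0,0,0,-0.7,-0.66,0.07],[0,0,0,0,-0.7,-0.66,0.07],[0,0,0,0,0,0,0]],
])

```text
time: 17.38
ee_pos: [0.4498, -0.0697, 0.1896]
tool_rot: [0.664, 0.364, 0.627, -0.184]
contact_force: [-0.5, 0.9, -1.8]
finger_gap: 0.0435
```

```bash
python3 -c "
from h import *
R=Rplace(-3,40)@FL
rem([.52,-.05,.22],R);print(np.round(bot.observe()['qpos'],3))"
```

```text
t 17.38 tcp [ 0.4498 -0.0697  0.1896] gap 0.0435 F [-0.5  0.9 -1.8]
shift [-0.5   2.33  1.11] yaw of y 43.64 tool axes x,y,z [[0.146, 0.211, -0.966], [0.7, 0.668, 0.252], [0.699, -0.714, -0.051]]
turn [-7.72 -7.44  0.76]
[-0.53  -0.066  1.946  0.273  1.253 -1.383]
```

>>> servo_tool([
  [[0,-0.3,0.6,0,-0.7,-0.67,0.07],[0,-0.3,0.6,0,-0.7,-0.67,0.07],[0,-0.3,0.4,0,-0.7,-0.67,0.07],[0,-0.3,0.2,0,-0.7,-0.67,0.07],[0,0,0,0,-0.7,-0.67,0.07],[0,0,0,0,-0.7,-0.67,0.07],[0,0,0,0,-0.7,-0.67,0.07],[0,0,0,0,-0.7,-0.67,0.07],[0,0,0,0,-0.7,-0.67,0.07],[0,0,0,0,-0.7,-0.67,0.07],[0,0,0,0,0,0,0]],
])

```text
time: 18.3
ee_pos: [0.4691, -0.0312, 0.2189]
tool_rot: [0.92, 0.046, 0.388, -0.034]
contact_force: [-1.4, -0.4, -3.0]
finger_gap: 0.0436
```

```bash
python3 -c "
from h import *
R=Rplace(-3,40)@FL
rem([.52,-.05,.22],R);print(np.round(bot.observe()['qpos'],3));snap('scene','s10')"
```

```text
t 18.3 tcp [ 0.4691 -0.0312  0.2189] gap 0.0436 F [-1.4 -0.4 -3. ]
shift [ 1.17 -0.46  1.3 ] yaw of y 84.38 tool axes x,y,z [[0.697, -0.026, -0.717], [0.098, 0.993, 0.059], [0.711, -0.111, 0.695]]
turn [-0.71 -0.97 -0.06]
[-0.444 -0.49   2.363  0.51   0.601 -2.218]
```

View pics/s10.png

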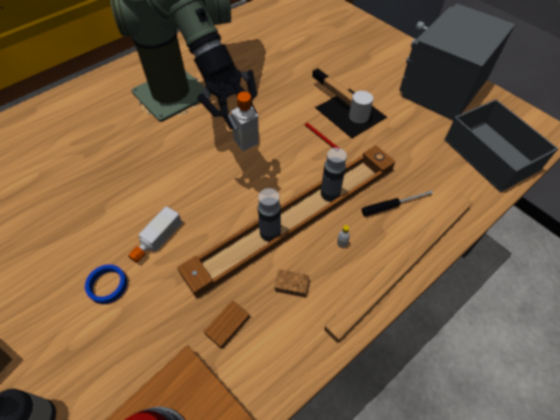

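>>> servo_tool([
  [[0,0.5,0.2,0.2,-0.35,-0.5,0],[0,0.6,0.2,0.4,-0.35,-0.5,0],[0,0.8,0.2,0.5,0,0,0],[0,0,0,0,0,0,0]],
])

```text
time: 18.68
ee_pos: [0.5403, -0.0192, 0.2053]
tool_rot: [0.939, 0.019, 0.342, -0.025]
contact_force: [0.6, 0.1, -1.0]
finger_gap: 0.0435
```

```bash
python3 -c "
from h import *
R=Rplace(-3,40)@FL
rem([.628,.006,.14],R);print(np.round(bot.observe()['qpos'],3))"
```

```text
t 18.68 tcp [ 0.5403 -0.0192  0.2053] gap 0.0435 F [ 0.6  0.1 -1. ]
shift [3.61 0.98 0.17] yaw of y 86.56 tool axes x,y,z [[0.764, -0.034, -0.644], [0.06, 0.998, 0.018], [0.642, -0.052, 0.765]]
turn [-0.18 -0.02 -0.05]
[-0.321 -0.251  2.303  0.735  0.316 -2.437]
```

>>> servo_tool([
  [[0,0.7,0.3,0,-0.18,0,0],[0,0.8,0.3,0,0,0,0],[0,0.8,0.3,0,0,0,0],[0,0.7,0.1,0.1,0,0,0],[0,0.3,0,0,0,0,0],[0,0,0,0,0,0,0]],
])

```text
time: 19.18
ee_pos: [0.6336, 0.0119, 0.1432]
tool_rot: [0.937, 0.023, 0.348, -0.022]
contact_force: [-0.5, -0.3, -2.1]
finger_gap: 0.0433
```

```bash
python3 -c "
from h import *
R=Rplace(-3,40)@FL
rem([.628,.006,.14],R);print(np.round(bot.observe()['qpos'],3));snap('scene','s11');crop('s11',180,80,380,230,4,'g');snap('top','t11');crop('t11',180,140,340,260,4,'g2')"
```

```text
t 19.18 tcp [0.6336 0.0119 0.1432] gap 0.0433 F [-0.5 -0.3 -2.1]
shift [-0.07 -0.21 -0.19] yaw of y 86.74 tool axes x,y,z [[0.757, -0.025, -0.652], [0.057, 0.998, 0.028], [0.65, -0.058, 0.757]]
turn [-0.23 -0.12 -0.14]
[-0.17   0.118  2.127  1.187  0.112 -2.809]
```

View pics/g.png

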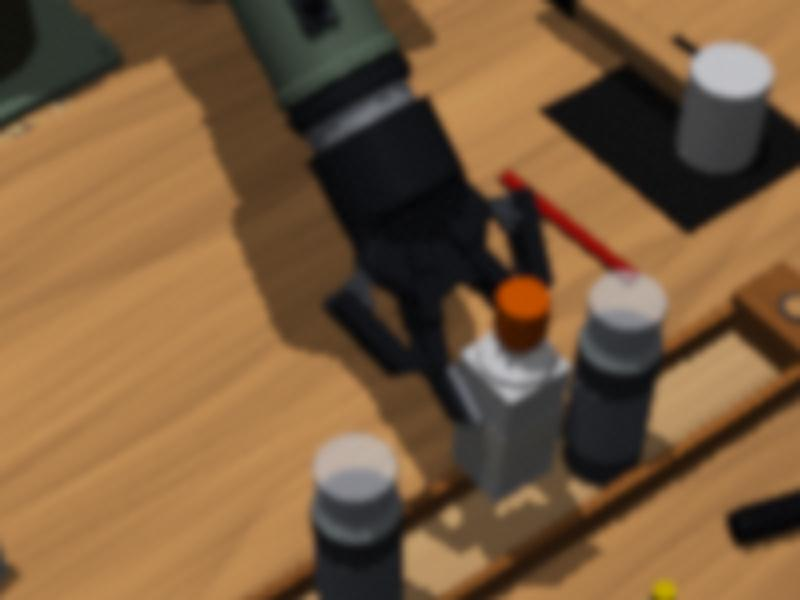

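View pics/g2.png

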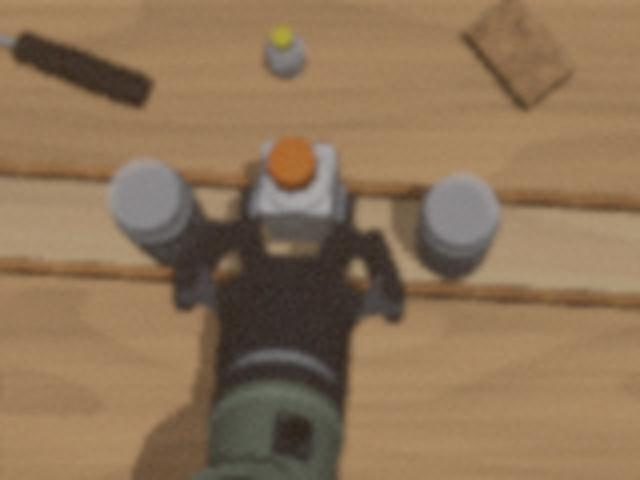

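```bash
cat > kin.py <<'E'
from h import *
D=[([-1.253,.207,1.543,0,1.394,-.15],[.26,-.512,.23],[-0.163,-0.688,-0.165,0.688]),
([-0.507,-0.036,1.919,-0.047,1.323,1.111],[0.3933,-0.1363,0.1794],[0.009,-0.679,0.016,0.734]),
([-0.716,0.366,1.643,0.384,1.79,-0.97],[0.4279,-0.1049,0.1808],[0.295,0.56,0.727,-0.267]),
([-0.53,-0.066,1.946,0.273,1.253,-1.383],[0.4498,-0.0697,0.1896],[0.664,0.364,0.627,-0.184]),
([-0.444,-0.49,2.363,0.51,0.601,-2.218],[0.4691,-0.0312,0.2189],[0.92,0.046,0.388,-0.034]),
([-0.321,-0.251,2.303,0.735,0.316,-2.437],[0.5403,-0.0192,0.2053],[0.939,0.019,0.342,-0.025]),
([-0.17,0.118,2.127,1.187,0.112,-2.809],[0.6336,0.0119,0.1432],[0.937,0.023,0.348,-0.022])]
from scipy.optimize import least_squares
q2R=lambda q:Rn.from_quat(np.roll(q,-1)).as_matrix()
def RR(q): return Rn.from_euler('ZYZYZ',[q[0],q[1]+q[2],q[3],q[4],q[5]]) if False else Rn.from_euler('z',q[0])*Rn.from_euler('y',q[1]+q[2])*Rn.from_euler('z',q[3])*Rn.from_euler('y',q[4])*Rn.from_euler('z',q[5])
# tool const: R0 = maps tool x->z
def C(c): return Rn.from_euler('z',c)*Rn.from_matrix(np.array([[0,0,-1],[0,1,0],[1,0,0]]).astype(float))
def fk(q,P):
    h0,a1,L1,L2,e,d,c=P
    R=(RR(q)*C(c)).as_matrix()
    s=q[1]+q[2]; r=a1+L1*np.sin(q[1])+L2*np.sin(s)+e*np.cos(s); z=h0+L1*np.cos(q[1])+L2*np.cos(s)-e*np.sin(s)
    return np.array([r*np.cos(q[0]),r*np.sin(q[0]),z])+R[:,0]*d,R
def res(P):
    o=[]
    for q,p,t in D:
        pp,R=fk(q,P);o+=list(pp-p)+list(.1*(R-q2R(t)).ravel())
    return o
S=min((least_squares(res,[.3,0,.35,.35,0,.25,c]) for c in(0,1.57,3.14,-1.57)),key=lambda s:s.cost)
P=S.x
if __name__=='__main__':
    print(np.round(P,4),S.cost,np.abs(np.array(res(P)).reshape(len(D),-1)).max(0).round(4))
def ik(p,R,q0):
    lo=np.array([-2.73,-.86,.23,-1.11,.08,-2.82])+.0;hi=np.array([2.73,2.22,2.46,4.25,2.63,2.82])
    def f(q):
        pp,RRr=fk(q,P);return np.r_[(pp-p)*10,(RRr-R).ravel()]
    s=least_squares(f,np.clip(q0,lo+.01,hi-.01),bounds=(lo,hi));return s.x,np.abs(s.fun).max()
E
python3 kin.py
```

```text
[ 0.4241 -0.1597  0.6373  0.7052  0.2386  0.4492  1.571 ] 0.01940187000899126 [0.0658 0.0785 0.0098 0.0001 0.0001 0.0001 0.0001 0.0001 0.0001 0.0001
 0.0001 0.0001]
```

```bash
sed -i 's/h0,a1,L1,L2,e,d,c=P/h0,a1,L1,L2,e,d,c,f,g=P/; s/return np.array(\[r\*np.cos(q\[0\]),r\*np.sin(q\[0\]),z\])+R\[:,0\]\*d,R/return np.array([r*np.cos(q[0])-f*np.sin(q[0]),r*np.sin(q[0])+f*np.cos(q[0]),z])+R[:,0]*d+g*(Rn.from_euler("z",q[0])*Rn.from_euler("y",s)*Rn.from_euler("z",q[3])).as_matrix()[:,1],R/; s/0,.25,c\]/0,.25,c,.05,0]/' kin.py; python3 kin.py
python3 - <<'E'
from kin import *
o=bot.observe(); q0=np.array(o['qpos'])
# lower with various alpha and yaw
for z in (.12,.09,.057):
  for a in (40,45,50,55):
    for y in(-3,10,-15,-25):
      q,e=ik(np.array([.628,.006,z]),Rplace(y,a)@FL,q0); 
      if e<.01: print(z,a,y,np.round(q,2),round(e,4))
E
```

```text
[2.820e-01 1.600e-03 4.550e-01 4.979e-01 9.420e-02 3.158e-01 1.571e+00
 8.630e-02 1.000e-04] 4.0364993248429766e-07 [0.0006 0.0002 0.0002 0.0001 0.0001 0.0001 0.0001 0.0001 0.0001 0.0001
 0.0001 0.0001]
0.12 45 -3 [-0.17  0.15  2.11  0.69  0.13 -2.34] 0.0
0.12 45 -15 [-0.05  0.17  2.08 -0.91  0.19 -0.53] 0.0
0.12 45 -25 [ 0.03  0.21  2.03 -1.1   0.37 -0.15] 0.0
0.12 50 -3 [-0.17  0.15  2.05  0.29  0.25 -1.94] 0.0
0.12 50 10 [-0.27  0.16  2.04  0.78  0.4  -2.66] 0.0
0.12 50 -15 [-0.06  0.17  2.03 -0.47  0.28 -0.97] 0.0
0.12 50 -25 [ 0.01  0.2   1.98 -0.77  0.41 -0.49] 0.0
0.12 55 -3 [-0.16  0.16  1.99  0.16  0.39 -1.81] 0.0
0.12 55 10 [-0.25  0.17  1.98  0.54  0.48 -2.41] 0.0
0.12 55 -15 [-0.07  0.18  1.97 -0.28  0.4  -1.16] 0.0
0.12 55 -25 [-0.01  0.21  1.93 -0.53  0.49 -0.74] 0.0
0.09 45 -3 [-0.17  0.22  2.11  1.17  0.09 -2.82] 0.004
0.09 50 -3 [-0.17  0.22  2.06  0.41  0.18 -2.06] 0.0
0.09 50 10 [-0.27  0.22  2.05  0.93  0.35 -2.82] 0.0
0.09 50 -15 [-0.06  0.23  2.04 -0.61  0.22 -0.82] 0.0
0.09 50 -25 [ 0.01  0.26  1.99 -0.9   0.37 -0.36] 0.0
0.09 55 -3 [-0.16  0.22  2.    0.2   0.32 -1.85] 0.0
0.09 55 10 [-0.25  0.23  2.    0.61  0.42 -2.5 ] 0.0
0.09 55 -15 [-0.07  0.24  1.98 -0.33  0.34 -1.1 ] 0.0
0.09 55 -25 [-0.01  0.26  1.95 -0.6   0.43 -0.66] 0.0
0.057 50 -3 [-0.17  0.29  2.07  0.68  0.11 -2.34] 0.0
0.057 50 -15 [-0.06  0.31  2.04 -0.89  0.16 -0.54] 0.0
0.057 50 -25 [ 0.01  0.33  2.   -1.07  0.32 -0.17] 0.0
0.057 55 -3 [-0.16  0.29  2.01  0.26  0.24 -1.91] 0.0
0.057 55 10 [-0.25  0.29  2.01  0.73  0.36 -2.62] 0.0
0.057 55 -15 [-0.07  0.3   1.99 -0.42  0.27 -1.01] 0.0
0.057 55 -25 [-0.01  0.33  1.96 -0.71  0.37 -0.54] 0.0
```

>>> servo_tool([
  [[0,-0.2,-0.2,0,0,0.5,0],[0,0,0,0,0,0.7,0],[0,0,0,0,0,0.6,0],[0,0,0,0,0,0,0]],
])

```text
time: 19.62
ee_pos: [0.6324, 0.0161, 0.149]
tool_rot: [0.924, 0.027, 0.381, -0.01]
contact_force: [0.9, -0.6, -1.6]
finger_gap: 0.0435
```

```bash
python3 -c "
from h import *
R=Rplace(-3,51)@FL
rem([.638,.006,.09],R);print(np.round(bot.observe()['qpos'],3));snap('wrist','w12')
R0=np.array([0,0,1])
"
```

```text
t 19.62 tcp [0.6324 0.0161 0.149 ] gap 0.0435 F [ 0.9 -0.6 -1.6]
shift [ 1.52 -0.41 -1.24] yaw of y 87.79 tool axes x,y,z [[0.71, 0.002, -0.704], [0.038, 0.998, 0.042], [0.703, -0.057, 0.709]]
turn [-0.17  1.03 -0.38]
[-0.175  0.097  2.086  0.623  0.217 -2.25 ]
```

View pics/w12.png

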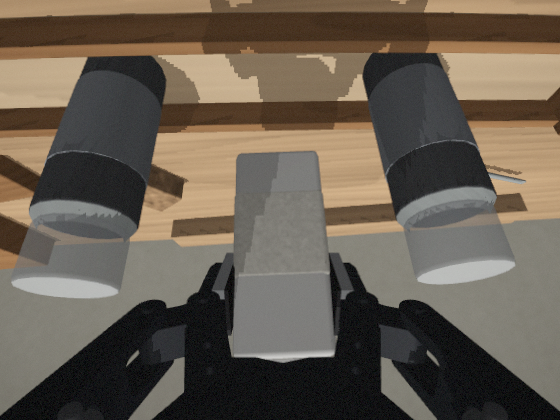

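>>> servo_tool([
  [[0,0.3,-0.4,0,-0.17,0.7,-0.35],[0,0.3,0,-0.2,0,0.5,0],[0,0.4,0,-0.3,0,0,0],[0,0.3,0,-0.4,0,0,0],[0,0,0,0,0,0,0]],
])

```text
time: 20.08
ee_pos: [0.633, 0.0136, 0.1051]
tool_rot: [0.906, 0.023, 0.422, -0.012]
contact_force: [-1.7, 0.2, -1.9]
finger_gap: 0.0436
```

```bash
python3 -c "
from h import *
R=Rplace(-3,51)@FL
rem([.638,.006,.062],R);print(np.round(bot.observe()['qpos'],3));snap('scene','s13');crop('s13',180,80,380,230,4,'g');snap('top','t13');crop('t13',180,140,340,260,4,'g2')"
```

```text
t 20.08 tcp [0.633  0.0136 0.1051] gap 0.0436 F [-1.7  0.2 -1.9]
shift [ 1.21 -0.29 -0.78] yaw of y 87.59 tool axes x,y,z [[0.643, -0.003, -0.766], [0.042, 0.999, 0.031], [0.765, -0.052, 0.642]]
turn [-0.11  0.16 -0.29]
[-0.168  0.191  2.045  0.46   0.237 -2.096]
```

View pics/g.png

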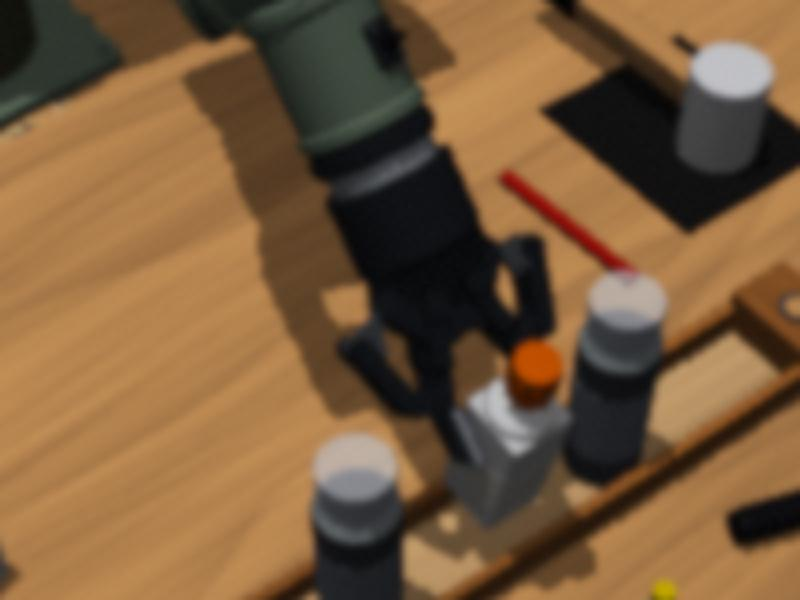

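View pics/g2.png

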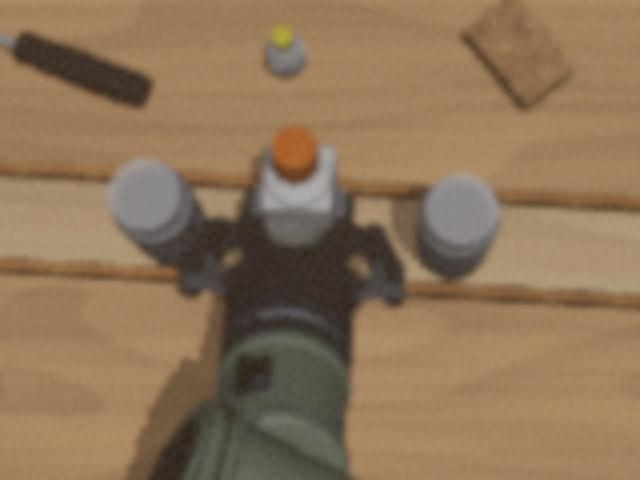

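>>> servo_tool([
  [[0,0.4,-0.3,-0.25,-0.1,0.15,-0.25],[0,0.4,0,-0.25,0,0,0],[0,0.2,0,-0.15,0,0,0],[0,0,0,0,0,0,0]],
], squeeze=35)

```text
time: 20.52
ee_pos: [0.6411, 0.0036, 0.0769]
tool_rot: [0.905, 0.012, 0.424, -0.023]
contact_force: [-1.6, 0.0, -1.8]
finger_gap: 0.0432
```

```bash
python3 -c "
from h import *
R=Rplace(-3,51)@FL
rem([.638,.006,.062],R);print(np.round(bot.observe()['qpos'],3))"
```

```text
t 20.52 tcp [0.6411 0.0036 0.0769] gap 0.0432 F [-1.6  0.  -1.8]
shift [ 0.31  0.07 -0.4 ] yaw of y 87.02 tool axes x,y,z [[0.64, -0.031, -0.768], [0.052, 0.999, 0.003], [0.767, -0.042, 0.64]]
turn [-0.01  0.14 -0.02]
[-0.167  0.266  2.031  0.461  0.171 -2.112]
```

>>> servo_tool([
  [[0,0.2,0.05,-0.25,0,0.1,0],[0,0.15,0,-0.15,0,0,0],[0,0.1,0,-0.1,0,0,0]],
], squeeze=30)

```text
time: 20.77
ee_pos: [0.6419, 0.0041, 0.0652]
tool_rot: [0.906, 0.012, 0.422, -0.024]
contact_force: [-28.6, 2.4, 36.2]
finger_gap: 0.0435
```

```bash
python3 -c "
from h import *
R=Rplace(-3,51)@FL
rem([.638,.006,.058],R);print(np.round(bot.observe()['qpos'],3))"
```

```text
t 20.77 tcp [0.6419 0.0041 0.0652] gap 0.0435 F [-28.6   2.4  36.2]
shift [ 0.1   0.06 -0.26] yaw of y 86.93 tool axes x,y,z [[0.643, -0.034, -0.765], [0.054, 0.999, 0.001], [0.764, -0.042, 0.644]]
turn [-0.01  0.18  0.  ]
[-0.164  0.293  2.033  0.545  0.138 -2.196]
```

>>> servo_tool([
  [[0,-0.1,0,0.1,0,0,0]],
])

```text
time: 20.85
ee_pos: [0.6422, 0.0043, 0.0705]
tool_rot: [0.907, 0.012, 0.421, -0.024]
contact_force: [-0.8, 0.2, -1.2]
finger_gap: 0.0437
```

```bash
python3 -c "
from h import *
R=Rplace(-3,51)@FL
rem([.638,.006,.058],R);snap('scene','s14');crop('s14',200,110,340,230,5,'g');snap('top','t14');crop('t14',210,140,350,260,5,'g2')"
```

```text
t 20.85 tcp [0.6422 0.0043 0.0705] gap 0.0437 F [-0.8  0.2 -1.2]
shift [ 0.23  0.05 -0.38] yaw of y 86.91 tool axes x,y,z [[0.644, -0.034, -0.764], [0.054, 0.999, 0.001], [0.763, -0.042, 0.645]]
turn [-0.02  0.19 -0.  ]
```

View pics/g.png

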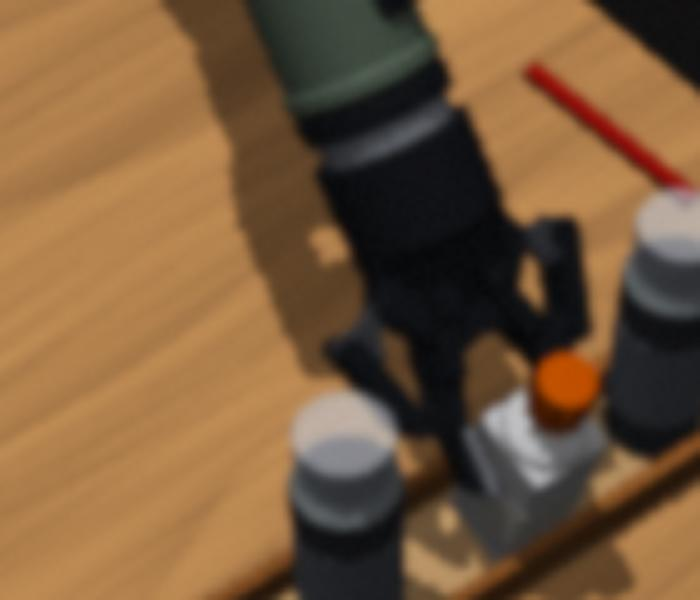

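View pics/g2.png

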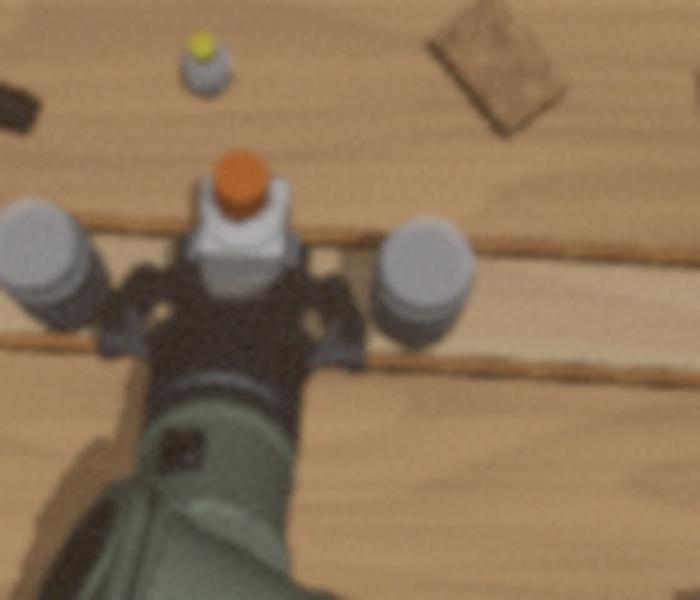

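>>> servo_tool([
  [[0,-0.15,0,-0.2,0,0.1,0],[0,0.1,0,-0.15,0,0.1,0],[0,0.15,0,-0.12,0,0,0]],
])

```text
time: 21.2
ee_pos: [0.6373, 0.0041, 0.0655]
tool_rot: [0.904, 0.011, 0.426, -0.024]
contact_force: [-2.6, 0.2, 3.1]
finger_gap: 0.0431
```

```bash
python3 -c "
from h import *
R=Rplace(-3,51)@FL
rem([.635,.006,.058],R);print(np.round(bot.observe()['qpos'],3))"
```

```text
t 21.2 tcp [0.6373 0.0041 0.0655] gap 0.0431 F [-2.6  0.2  3.1]
shift [ 0.14  0.06 -0.22] yaw of y 86.93 tool axes x,y,z [[0.636, -0.034, -0.771], [0.054, 0.999, -0.0], [0.77, -0.041, 0.637]]
turn [-0.01  0.09  0.01]
[-0.165  0.285  2.039  0.496  0.148 -2.148]
```

>>> servo_tool([
  [[0.6,0,0,0,0,0,0],[0.6,0,0,0,0,0,0],[0.6,0,0,0,0,0,0],[0.6,0,0,0,0,0,0],[0.6,0,0,0,0,0,0]],
])

```text
time: 21.62
ee_pos: [0.6414, 0.003, 0.0689]
tool_rot: [0.906, 0.011, 0.422, -0.025]
contact_force: [0.1, 0.0, -0.4]
finger_gap: 0.0511
```

```bash
python3 -c "
from h import *
rem([.638,.006,.058]);snap('scene','s15');crop('s15',200,110,340,230,5,'g')"
```

```text
t 21.62 tcp [0.6414 0.003  0.0689] gap 0.0511 F [ 0.1  0.  -0.4]
shift [ 0.2   0.09 -0.33] yaw of y 86.83 tool axes x,y,z [[0.642, -0.037, -0.766], [0.055, 0.998, -0.001], [0.765, -0.041, 0.643]]
```

View pics/g.png

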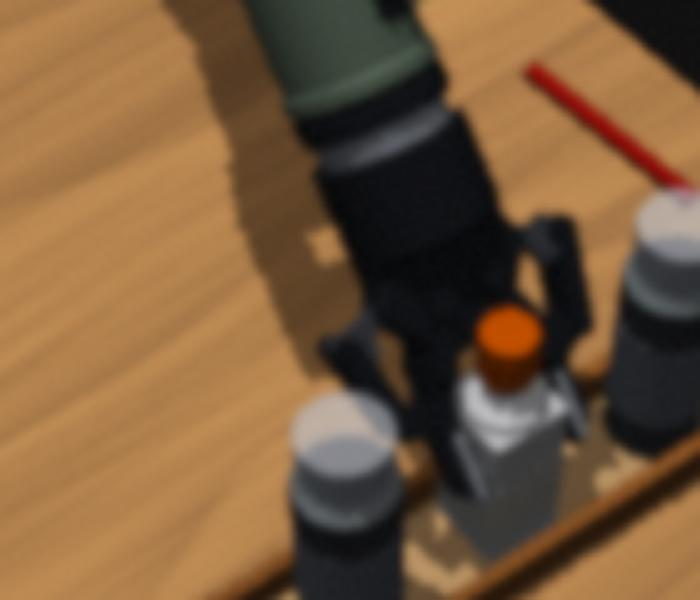

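The bottle rocked upright. Backing out along the tool axis.

>>> servo_tool([
  [[0.7,0,0,0,0,0,0],[0.7,0,0,0,0,0,0],[0.7,-0.3,0,0,0,0,0],[0.7,-0.7,0,0,0,0,0],[0.7,-0.9,0,0,0,0,0],[0.7,-0.9,0,0,0,0,0],[0.7,-0.9,0,0,0,0,0],[0.7,-0.9,0,0,0,0,0],[0.7,0,0,0,0,0,0]],
])

```text
time: 22.42
ee_pos: [0.549, 0.0077, 0.1766]
tool_rot: [0.905, 0.011, 0.424, -0.026]
contact_force: [1.4, -0.8, -0.7]
finger_gap: 0.0597
```

```bash
python3 -c "
from h import *
rem([.5,.006,.2]);print(np.round(bot.observe()['qpos'],3));snap('scene','s16');crop('s16',130,100,330,250,4,'g');snap('top','t16');crop('t16',210,140,350,260,5,'g2')"
```

```text
t 22.42 tcp [0.549  0.0077 0.1766] gap 0.0597 F [ 1.4 -0.8 -0.7]
shift [-1.64 -0.15 -0.75] yaw of y 86.74 tool axes x,y,z [[0.638, -0.038, -0.769], [0.057, 0.998, -0.002], [0.768, -0.042, 0.64]]
[-0.194 -0.139  2.189  0.217  0.411 -1.877]
```

View pics/g.png

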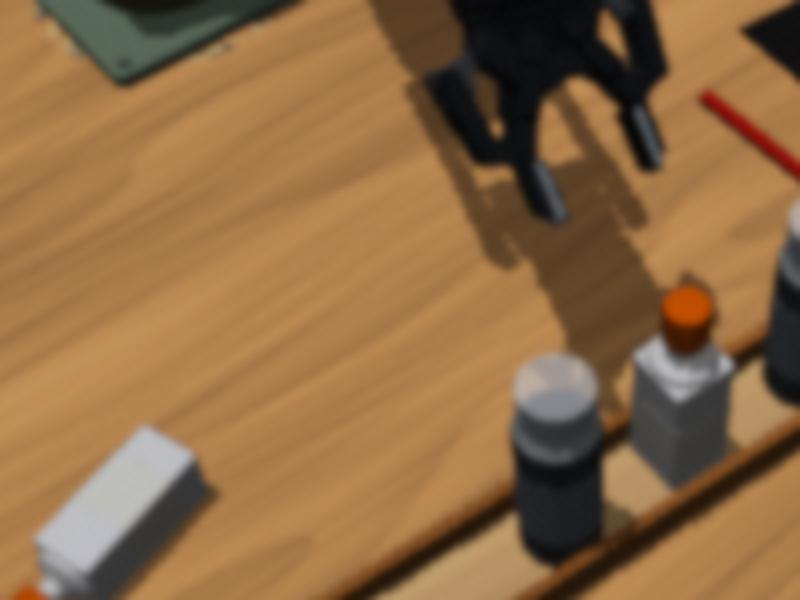

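View pics/g2.png

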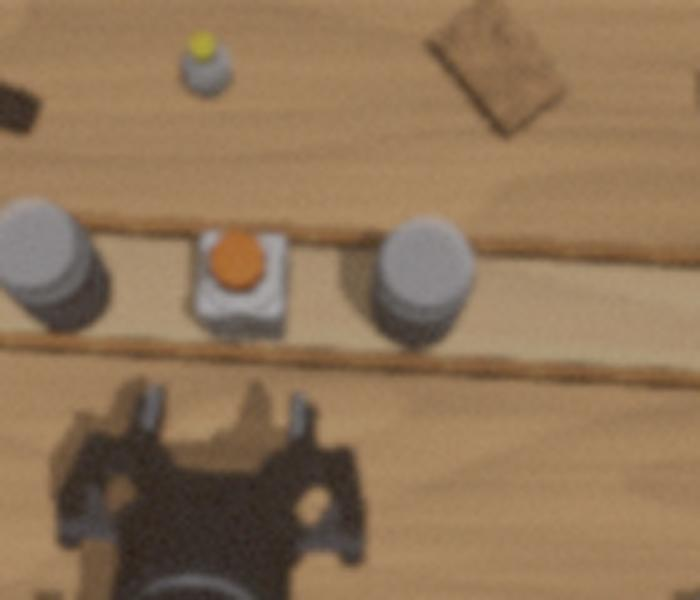

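Run:
```python
from kin import *
snap('top','t17'); crop('t17',300,220,460,300,5,'g')
q0=np.array(bot.observe()['qpos'])
b=np.array([np.cos(np.radians(-75.3)),np.sin(np.radians(-75.3)),0])
G=np.array([.4448,-.2913,0])+.013*b; G[2]=.032
for a in(40,46,50):
  for F,n in((FL,'F'),(np.eye(3),'N')):
    R=Rgrasp(-75.3,a)@F
    for st0 in([-.8,.4,1.6,.4,1.6,-1],[-.8,.4,1.6,.4,1.6,2.],[-.8,.4,1.6,2.4,.8,0]):
      q,e=ik(G+.019*R[:,0],R,np.array(st0)); 
      if e<.01: print('grasp',a,n,np.round(q,2))
    for y in(-3,-15,10,-25):
      R=Rplace(y,a)@F
      for st0 in(q0,[-.3,.3,2,2.5,.3,-1],[-.3,.3,2,1.5,.3,0]):
        q,e=ik(np.array([.62,-.191,.06]),R,np.array(st0)); 
        if e<.01: print('place',a,n,y,np.round(q,2));break
```

```text
grasp 40 F [-0.9   0.78  1.36  0.26  1.66 -1.22]
grasp 40 F [-0.9   0.78  1.36  0.26  1.66 -1.22]
grasp 40 F [-0.9   0.78  1.36  0.26  1.66 -1.22]
place 40 F -3 [-0.65  0.37  2.08  1.75  0.45  2.53]
place 40 F 10 [-0.74  0.41  2.02  1.45  0.66  2.59]
grasp 40 N [-0.9   0.78  1.36  0.26  1.66  1.92]
grasp 40 N [-0.9   0.78  1.36  0.26  1.66  1.92]
grasp 40 N [-0.9   0.78  1.36  0.26  1.66  1.92]
place 40 N -3 [-0.65  0.37  2.08  1.75  0.45 -0.61]
place 40 N -15 [-0.53  0.35  2.11  2.26  0.27 -0.88]
place 40 N 10 [-0.74  0.41  2.02  1.45  0.66 -0.55]
place 40 N -25 [-0.43  0.36  2.1   3.17  0.19 -1.59]
grasp 46 F [-0.91  0.84  1.29  0.29  1.76 -1.23]
grasp 46 F [-0.91  0.84  1.29  0.29  1.76 -1.23]
grasp 46 F [-0.91  0.84  1.29  0.29  1.76 -1.23]
place 46 F 10 [-0.71  0.38  1.98  1.24  0.61  2.82]
grasp 46 N [-0.91  0.84  1.29  0.29  1.76  1.91]
grasp 46 N [-0.91  0.84  1.29  0.29  1.76  1.91]
grasp 46 N [-0.91  0.84  1.29  0.29  1.76  1.91]
place 46 N -3 [-0.62  0.34  2.04  1.37  0.39 -0.21]
place 46 N -15 [-0.52  0.32  2.06  1.53  0.18 -0.15]
place 46 N 10 [-0.7   0.38  1.98  1.22  0.61 -0.29]
grasp 50 F [-0.92  0.89  1.25  0.31  1.82 -1.23]
grasp 50 F [-0.92  0.89  1.25  0.31  1.82 -1.23]
grasp 50 F [-0.92  0.89  1.25  0.31  1.82 -1.23]
place 50 F -15 [-0.51  0.32  2.02  0.91  0.2  -2.67]
place 50 F -25 [-0.43  0.32  2.01 -0.03  0.11 -1.53]
grasp 50 N [-0.92  0.89  1.25  0.31  1.82  1.91]
grasp 50 N [-0.92  0.89  1.25  0.31  1.82  1.91]
grasp 50 N [-0.92  0.89  1.25  0.31  1.82  1.91]
place 50 N -3 [-0.6   0.33  2.    1.08  0.39  0.09]
place 50 N -15 [-0.51  0.32  2.02  0.91  0.2   0.47]
place 50 N 10 [-0.68  0.37  1.94  1.04  0.59 -0.11]
place 50 N -25 [-0.43  0.32  2.01 -0.03  0.11  1.61]
```

View pics/g.png

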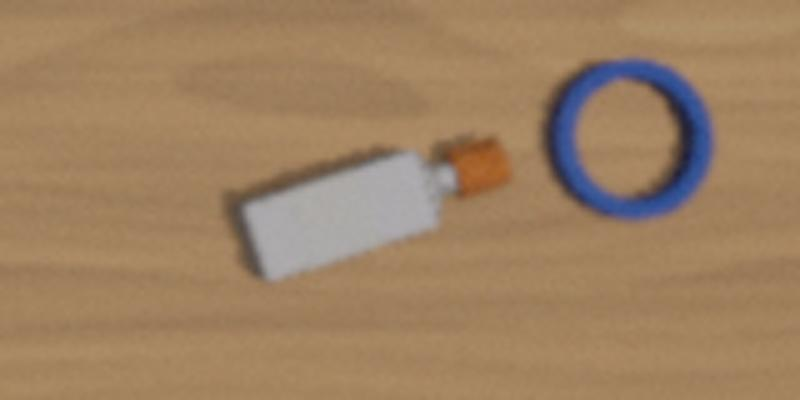

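>>> servo_tool([
  [[0.9,-0.8,0,0,0,0.95,0],[0.9,-0.8,0,0,0,0.95,0],[0.9,-0.5,0,0,0,0.95,0],[0.9,0,-0.7,0,0,0.95,0],[0.9,0,-0.8,0,0,0.95,0],[0.9,0,-0.8,0,0,0.95,0],[0.9,0,-0.8,0,0,0.8,0],[0.9,0,-0.8,0,0,0,0],[0.9,0,-0.8,0,0,0,0],[0.9,0,-0.8,0,0,0,0],[0.9,0,0,0,0,0,0]],
])

```text
time: 23.48
ee_pos: [0.5021, -0.1609, 0.1989]
tool_rot: [0.687, 0.023, 0.727, -0.014]
contact_force: [0.2, -0.1, -0.2]
finger_gap: 0.0768
```

Run:
```python
from kin import *
s=load('t17');c=lambda u,v:(300+u/5-.4,220+v/5-.4)
w=[px2w(s,c(*q),.044) for q in((240,205),(412,150),(440,228),(268,280))];print(np.round(w,4),np.mean(w,0));v=(w[1]+w[2]-w[0]-w[3]);print(np.degrees(np.arctan2(v[1],v[0])))
print(px2w(s,c(510,163),.022))
rem([.48,-.2,.23],Rdown(87));print(np.round(bot.observe()['qpos'],2))
```

```text
[[ 0.4502 -0.2362  0.044 ]
 [ 0.4792 -0.3307  0.044 ]
 [ 0.4371 -0.345   0.044 ]
 [ 0.41   -0.2507  0.044 ]] [ 0.4441324  -0.29065999  0.044     ]
-73.42258033956033
[ 0.47226384 -0.39124706  0.022     ]
t 23.48 tcp [ 0.5021 -0.1609  0.1989] gap 0.0768 F [ 0.2 -0.1 -0.2]
shift [-1.01 -1.33 -0.73] yaw of y 87.05 tool axes x,y,z [[-0.056, 0.014, -0.998], [0.051, 0.999, 0.011], [0.997, -0.051, -0.057]]
turn [ 0.01 -0.54 -0.11]
[-0.47  0.17  1.65 -0.01  1.37 -1.98]
```

>>> servo_tool([
  [[0.9,-0.5,-0.6,0,1,-0.5,0],[0.9,-0.5,-0.6,0,1,0,0],[0.9,0,0,0,1,0,0],[0.9,0,0,0,1,0,0],[0.9,0,0,0,1,0,0],[0.9,0,0,0,1,0,0],[0.9,0,0,0,1,0,0],[0.9,0,0,0,1,0,0],[0.9,0,0,0,1,0,0],[0.9,0,0,0,1,0,0],[0.9,0,0,0,1,0,0],[0.9,0,0,0,1,0,0],[0.9,0,0,0,1,0,0],[0.9,0,0,0,1,0,0],[0.9,0,0,0,1,0,0],[0.9,0,0,0,1,0,0],[0.9,0,0,0,1,0,0],[0.9,0,0,0,1,0,0],[0.9,0,0,0,1,0,0],[0.9,0,0,0,1,0,0]],
])

```text
time: 25.15
ee_pos: [0.4996, -0.188, 0.181]
tool_rot: [-0.278, -0.627, -0.333, 0.647]
contact_force: [-0.6, -0.0, 0.1]
finger_gap: 0.077
```

```bash
cat > t.py <<'E'
from kin import *
def G2(): 
    b=np.array([np.cos(np.radians(-74.5)),np.sin(np.radians(-74.5)),0]); g=np.array([.4445,-.291,0])+.013*b; g[2]=.032; return g
RG=Rgrasp(-74.5,46)
E
python3 - <<'E'
from t import *
rem(G2()-.09*RG[:,0],RG);print(np.round(bot.observe()['qpos'],2))
E
```

```text
t 25.15 tcp [ 0.4996 -0.188   0.181 ] gap 0.077 F [-0.6 -0.   0.1]
shift [2.6  3.05 5.36] yaw of y -38.79 tool axes x,y,z [[-0.059, 0.058, -0.997], [0.777, -0.624, -0.083], [-0.627, -0.779, -0.008]]
turn [19.68 -3.47 -7.77]
[-0.53  0.22  1.64  0.02  1.37  0.14]
```

>>> servo_tool([
  [[0.9,-0.5,0,0,0.92,-0.16,-0.36],[0.9,-0.5,0,0,0.92,-0.16,-0.36],[0.9,0,0,0,0.92,-0.16,-0.36],[0.9,0,0,0,0.92,-0.16,-0.36],[0.9,0,0,0,0.92,-0.16,-0.36],[0.9,0,0,0,0.92,-0.16,-0.36],[0.9,0,0,0,0.92,-0.16,-0.36],[0.9,0,0,0,0.92,-0.16,-0.36],[0.9,0,0,0,0.92,-0.16,-0.36],[0.9,0,0,0,0.92,-0.16,-0.36],[0.9,0,0,0,0.92,-0.16,-0.36],[0.9,0,0,0,0.92,-0.16,-0.36],[0.9,0,0,0,0.92,-0.16,-0.36],[0.9,0,0,0,0.92,-0.16,-0.36],[0.9,0,0,0,0.92,-0.16,-0.36],[0.9,0,0,0,0.92,-0.16,-0.36],[0.9,0,0,0,0.92,-0.16,-0.36],[0.9,0,0,0,0.92,-0.16,-0.36],[0.9,0,0,0,0.92,-0.16,-0.36],[0.9,0,0,0,0.92,-0.16,-0.36]],
])

```text
time: 26.82
ee_pos: [0.5053, -0.173, 0.1633]
tool_rot: [0.545, -0.281, 0.214, 0.76]
contact_force: [-0.2, -0.2, 0.3]
finger_gap: 0.0771
```

Run:
```python
from t import *
rem(G2()-.09*RG[:,0],RG);print(np.round(bot.observe()['qpos'],2))
```

```text
t 26.82 tcp [ 0.5053 -0.173   0.1633] gap 0.0771 F [-0.2 -0.2  0.3]
shift [-2.71  3.24 -5.53] yaw of y -161.72 tool axes x,y,z [[-0.247, 0.708, -0.662], [-0.949, -0.314, 0.019], [-0.194, 0.633, 0.75]]
turn [ 0.18  0.42 -0.46]
[-0.72  0.64  1.31  0.41  1.94  2.11]
```

>>> servo_tool([
  [[0.9,-0.45,0.5,-0.9,0.1,0.2,-0.2],[0.9,-0.45,0.5,-0.9,0.1,0.2,-0.2],[0.9,-0.45,0.5,-0.9,0,0,0],[0.9,-0.45,0.5,-0.9,0,0,0],[0.9,-0.45,0.5,-0.9,0,0,0],[0.9,-0.3,0.4,-0.6,0,0,0],[0.9,0,0,0,0,0,0]],
])

```text
time: 27.4
ee_pos: [0.4631, -0.3515, 0.0831]
tool_rot: [0.561, -0.285, 0.226, 0.743]
contact_force: [-0.3, 0.8, 0.3]
finger_gap: 0.0767
```

Run:
```python
from t import *
rem(G2()-.081*RG[:,0],RG); rem(G2()+.019*RG[:,0],RG);print(np.round(bot.observe()['qpos'],2));snap('wrist','w20')
```

```text
t 27.4 tcp [ 0.4631 -0.3515  0.0831] gap 0.0767 F [-0.3  0.8  0.3]
shift [-0.31  0.06 -0.05] yaw of y -164.49 tool axes x,y,z [[-0.207, 0.706, -0.678], [-0.963, -0.267, 0.016], [-0.17, 0.656, 0.735]]
turn [-0.11  0.22 -0.1 ]
t 27.4 tcp [ 0.4631 -0.3515  0.0831] gap 0.0767 F [-0.3  0.8  0.3]
shift [ 3.02  0.03 -0.13] yaw of y -164.49 tool axes x,y,z [[-0.207, 0.706, -0.678], [-0.963, -0.267, 0.016], [-0.17, 0.656, 0.735]]
turn [-0.11  0.22 -0.1 ]
[-0.94  0.88  1.08  0.27  1.96  1.94]
```

View pics/w20.png

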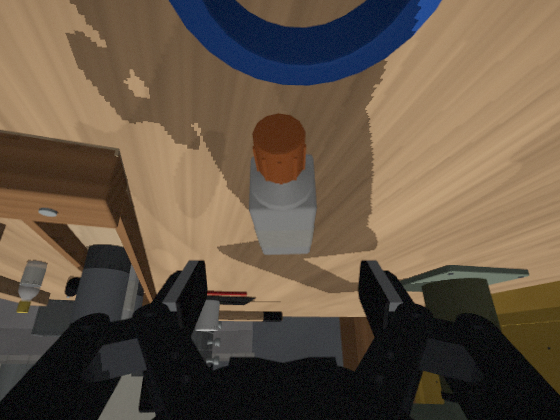

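>>> servo_tool([
  [[0.9,0.7,0,-0.05,-0.1,0.2,-0.1],[0.9,0.8,0,-0.05,0,0,0],[0.9,0.8,0,0,0,0,0],[0.9,0.4,0,0,0,0,0],[0.9,0,0,0,0,0,0]],
])

```text
time: 27.87
ee_pos: [0.4499, -0.287, 0.0178]
tool_rot: [0.562, -0.294, 0.223, 0.74]
contact_force: [-0.3, -0.2, -0.7]
finger_gap: 0.077
```

Run:
```python
from t import *
rem(G2()+.019*RG[:,0],RG)
```

```text
t 27.87 tcp [ 0.4499 -0.287   0.0178] gap 0.077 F [-0.3 -0.2 -0.7]
shift [-0.06  0.21 -0.01] yaw of y -164.41 tool axes x,y,z [[-0.195, 0.701, -0.687], [-0.963, -0.269, -0.001], [-0.185, 0.661, 0.727]]
turn [ 0.02  0.11 -0.01]
```

>>> servo_tool([
  [[0.9,0,0.2,0,0,0,0],[0,0,0,0,0,0,0],[0,0,0,0,0,0,0],[0,0,0,0,0,0,0],[0,0,0,0,0,0,0],[0,0,0,0,0,0,0],[0,0,0,0,0,0,0]],
], squeeze=60)

```text
time: 28.45
ee_pos: [0.4467, -0.2892, 0.0185]
tool_rot: [0.561, -0.297, 0.223, 0.74]
contact_force: [-0.0, -0.9, -1.7]
finger_gap: 0.0436
```

Run:
```python
from t import *
rem(G2()+.019*RG[:,0],RG)
```

```text
t 28.45 tcp [ 0.4467 -0.2892  0.0185] gap 0.0436 F [-0.  -0.9 -1.7]
shift [-0.02  0.09 -0.  ] yaw of y -164.25 tool axes x,y,z [[-0.195, 0.697, -0.69], [-0.962, -0.272, -0.002], [-0.189, 0.664, 0.724]]
turn [ 0.05  0.06 -0.01]
```

>>> servo_tool([
  [[0,-0.3,0,0.3,0,0,0],[0,-0.6,0,0.7,0,0,0],[0,-0.6,0,0.7,0,0,0],[0,-0.6,0,0.7,0,0,0],[0,-0.6,0,0.7,0,0,0],[0,-0.6,0,0.7,0,0,0],[0,-0.6,0,0.7,0,0,0],[0,0,0,0,0,0,0]],
])

```text
time: 29.12
ee_pos: [0.4429, -0.2809, 0.208]
tool_rot: [0.561, -0.296, 0.223, 0.74]
contact_force: [0.6, -1.3, -0.6]
finger_gap: 0.0437
```

Run:
```python
from t import *
R=Rplace(-3,46)
rem([.50,-.2,.24],R);print(np.round(bot.observe()['qpos'],2));snap('wrist','w21')
q,e=ik(np.array([.5,-.2,.24]),R,np.array([-.6,0,2,1,.5,0]));print(np.round(q,2),e)
q,e=ik(np.array([.48,-.25,.23]),R,np.array([-.6,0,2,1,.5,0]));print(np.round(q,2),e)
```

```text
t 29.12 tcp [ 0.4429 -0.2809  0.208 ] gap 0.0437 F [ 0.6 -1.3 -0.6]
shift [ 0.78 -2.56  2.21] yaw of y -164.34 tool axes x,y,z [[-0.195, 0.699, -0.689], [-0.963, -0.27, -0.002], [-0.187, 0.663, 0.725]]
turn [-13.05  12.91   0.3 ]
[-0.9   0.59  1.27  0.32  2.03  1.99]
[-0.85 -0.25  2.16  0.77  0.8   0.34] 1.0215051027273603e-10
[-0.99 -0.19  2.14  0.83  0.86  0.19] 2.320366121466577e-12
```

View pics/w21.png

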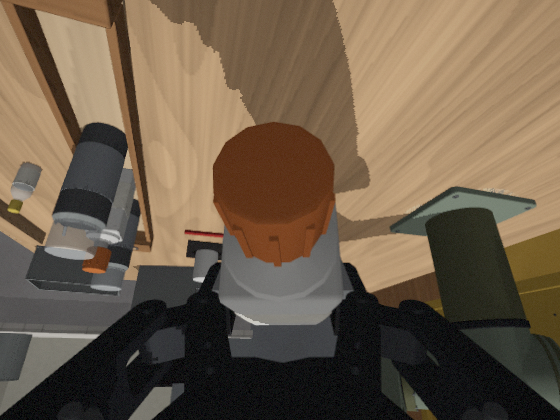

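>>> servo_tool([
  [[0,0,0,0,-0.69,0.68,0.02],[0,0,0,0,-0.69,0.68,0.02],[0,0,0,0,-0.69,0.68,0.02],[0,0,0,0,-0.69,0.68,0.02],[0,0,0,0,-0.69,0.68,0.02],[0,0,0,0,-0.69,0.68,0.02],[0,0,0,0,-0.69,0.68,0.02],[0,0,0,0,-0.69,0.68,0.02],[0,0,0,0,-0.69,0.68,0.02],[0,0,0,0,-0.69,0.68,0.02],[0,0,0,0,-0.69,0.68,0.02],[0,0,0,0,-0.69,0.68,0.02],[0,0,0,0,-0.69,0.68,0.02],[0,0,0,0,-0.69,0.68,0.02],[0,0,0,0,-0.69,0.68,0.02],[0,0,0,0,-0.69,0.68,0.02],[0,0,0,0,-0.69,0.68,0.02],[0,0,0,0,-0.69,0.68,0.02],[0,0,0,0,0,0,0]],
])

```text
time: 30.75
ee_pos: [0.4282, -0.2633, 0.1777]
tool_rot: [-0.027, 0.908, -0.016, -0.418]
contact_force: [-0.1, 0.7, -2.5]
finger_gap: 0.0439
```

Run:
```python
from t import *
R=Rplace(-3,46)
rem([.50,-.2,.22],R);print(np.round(bot.observe()['qpos'],2));snap('scene','s22');snap('top','t22')
```

```text
t 30.75 tcp [ 0.4282 -0.2633  0.1777] gap 0.0439 F [-0.1  0.7 -2.5]
shift [ 0.47 -2.28 -2.6 ] yaw of y -92.92 tool axes x,y,z [[0.65, -0.006, -0.76], [-0.051, -0.998, -0.036], [-0.758, 0.062, -0.649]]
turn [-0.22  0.58  0.26]
[-1.12 -0.15  2.2   0.82  0.92  0.05]
```

View pics/s22.png

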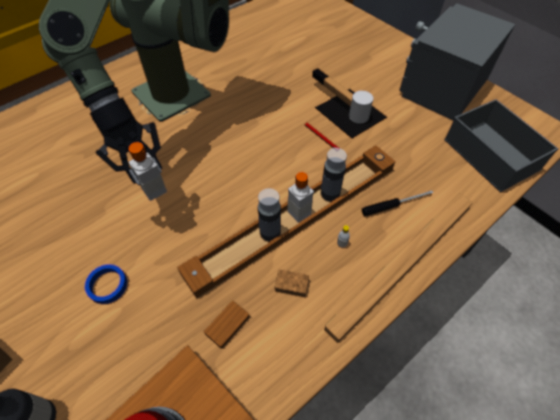

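View pics/t22.png

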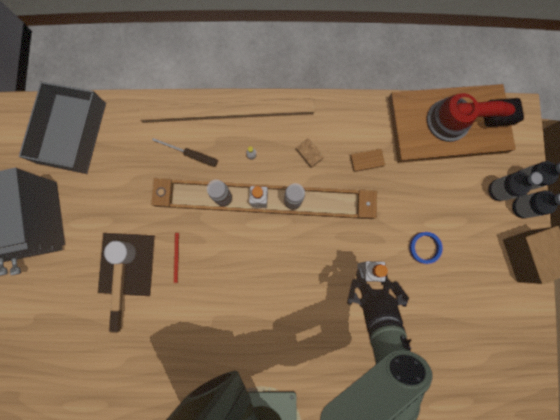

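>>> servo_tool([
  [[0,-0.2,-0.5,-0.8,-0.2,0.4,0.2],[0,-0.2,-0.5,-0.8,0,0.2,0],[0,0.4,-0.5,-0.7,0,0,0],[0,0.8,-0.5,-0.3,0,0,0],[0,0.8,-0.2,-0.3,0,0,0],[0,0.6,0,-0.3,0,0,0],[0,0,0,0,0,0,0]],
])

```text
time: 31.43
ee_pos: [0.5599, -0.2068, 0.2063]
tool_rot: [-0.017, 0.921, -0.026, -0.388]
contact_force: [0.0, 0.1, -2.3]
finger_gap: 0.0432
```

Run:
```python
from t import *
R=Rplace(-3,46)
rem([.6166,-.19,.12],R);print(np.round(bot.observe()['qpos'],2))
```

```text
t 31.43 tcp [ 0.5599 -0.2068  0.2063] gap 0.0432 F [ 0.   0.1 -2.3]
shift [ 3.36 -0.65  0.69] yaw of y -93.53 tool axes x,y,z [[0.697, -0.036, -0.716], [-0.062, -0.998, -0.01], [-0.714, 0.051, -0.698]]
turn [-0.13 -0.05  0.01]
[-0.74 -0.05  2.08  0.83  0.65  0.33]
```

>>> servo_tool([
  [[0,0.8,-0.2,0.1,-0.1,0,0],[0,0.8,-0.2,0.2,0,0,0],[0,0.8,-0.2,0.2,0,0,0],[0,0.6,0,0.2,0,0,0],[0,0.1,0,0,0,0,0],[0,0,0,0,0,0,0]],
])

```text
time: 31.93
ee_pos: [0.6214, -0.1894, 0.1277]
tool_rot: [-0.012, 0.922, -0.022, -0.386]
contact_force: [-0.0, 0.3, -2.4]
finger_gap: 0.0434
```

Run:
```python
from t import *
R=Rplace(-3,46)
rem([.6166,-.19,.07],R);print(np.round(bot.observe()['qpos'],2));snap('scene','s23');crop('s23',150,130,310,290,4,'g');snap('top','t23');crop('t23',260,140,400,260,5,'g2')
```

```text
t 31.93 tcp [ 0.6214 -0.1894  0.1277] gap 0.0434 F [-0.   0.3 -2.4]
shift [1.26 0.04 1.46] yaw of y -92.9 tool axes x,y,z [[0.701, -0.032, -0.713], [-0.051, -0.999, -0.005], [-0.712, 0.04, -0.701]]
turn [-0.02 -0.09  0.05]
[-0.62  0.19  2.02  1.06  0.45  0.13]
```

View pics/g.png

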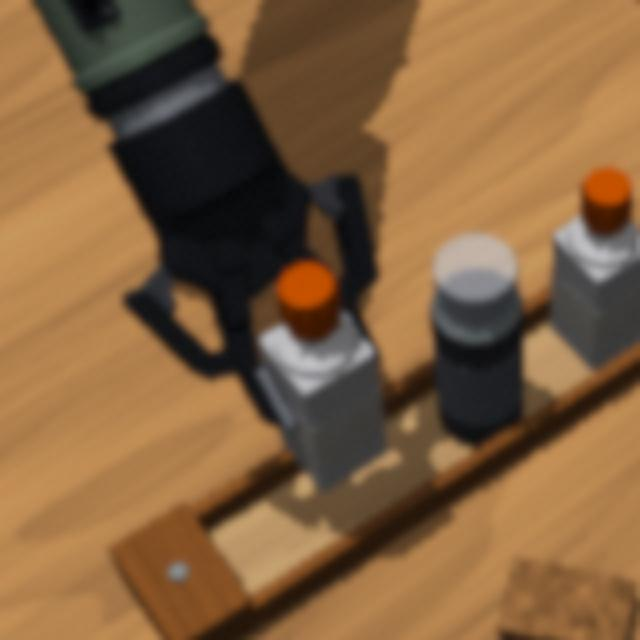

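View pics/g2.png

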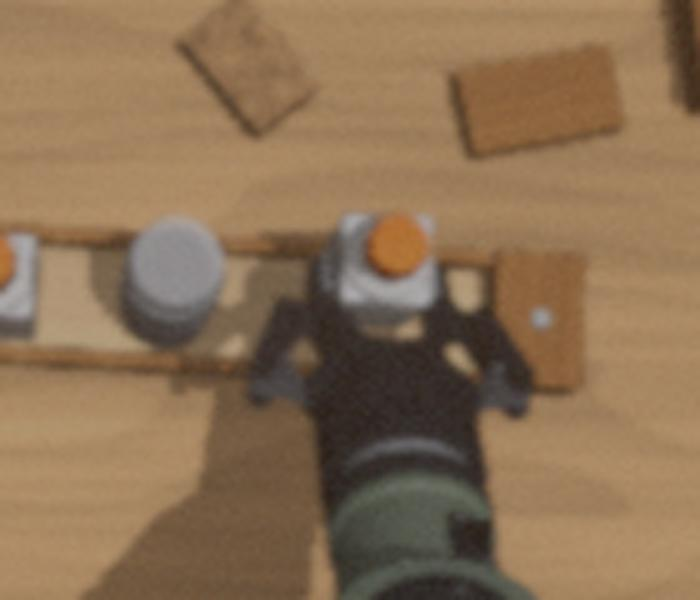

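>>> servo_tool([
  [[0,0.4,0,0.5,0,0,0],[0,0.4,0,0.5,0,0,0],[0,0.3,0,0.3,0,0,0],[0,0,0,0,0,0,0]],
], squeeze=40)

```text
time: 32.37
ee_pos: [0.6202, -0.1946, 0.0867]
tool_rot: [-0.008, 0.925, -0.026, -0.379]
contact_force: [-0.2, 0.2, -1.4]
finger_gap: 0.0435
```

Run:
```python
from t import *
R=Rplace(-3,46)
print(px2w(load('t23'),(260+396/5-.4,140+244/5-.4),.1277-.049+.152), px2w(load('t17'),(500,500),0)[:0])
rem([.6166,-.19,.057],R);print(np.round(bot.observe()['qpos'],2))
snap('top','t24');crop('t24',260,140,400,260,5,'g2')
```

```text
[ 0.61488102 -0.18702914  0.2307    ] []
t 32.37 tcp [ 0.6202 -0.1946  0.0867] gap 0.0435 F [-0.2  0.2 -1.4]
shift [ 0.6  -0.15  0.8 ] yaw of y -93.14 tool axes x,y,z [[0.711, -0.042, -0.702], [-0.055, -0.998, 0.005], [-0.701, 0.035, -0.712]]
turn [ 0.01 -0.24 -0.05]
[-0.63  0.28  2.04  1.32  0.41 -0.15]
```

View pics/g2.png

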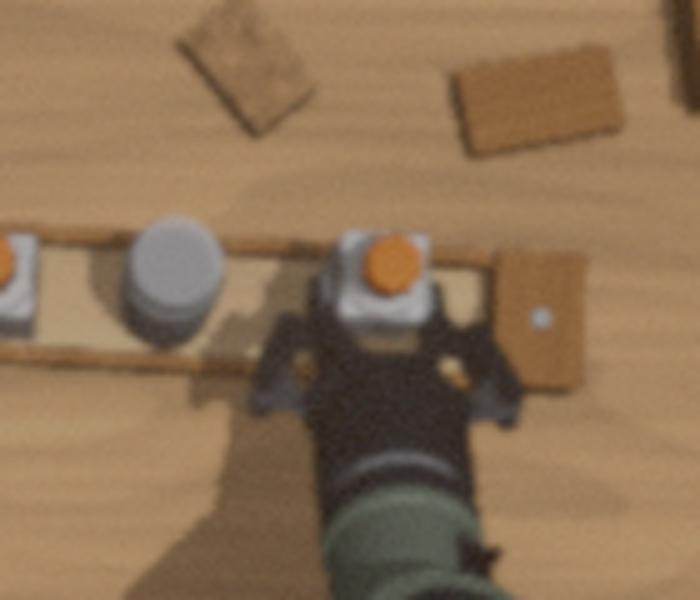

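>>> servo_tool([
  [[0,0.3,-0.05,0.3,0,-0.2,0],[0,0.15,0,0.15,0,0,0],[0,0.1,0,0.1,0,0,0]],
])

```text
time: 32.67
ee_pos: [0.6228, -0.1964, 0.0696]
tool_rot: [-0.006, 0.922, -0.028, -0.386]
contact_force: [-6.7, 2.1, 0.9]
finger_gap: 0.0437
```

Run:
```python
from t import *
R=Rplace(-3,46)
rem([.6185,-.19,.057],R);print(np.round(bot.observe()['qpos'],2))
```

```text
t 32.67 tcp [ 0.6228 -0.1964  0.0696] gap 0.0437 F [-6.7  2.1  0.9]
shift [ 0.19 -0.21  0.4 ] yaw of y -93.26 tool axes x,y,z [[0.701, -0.047, -0.712], [-0.057, -0.998, 0.011], [-0.711, 0.033, -0.702]]
turn [ 0.04 -0.1  -0.1 ]
[-0.62  0.32  2.03  1.35  0.39 -0.19]
```

>>> servo_tool([
  [[0,-0.15,-0.1,0.2,0,0,0],[0,0,0,0.2,0,0,0],[0,0.12,0,0.12,0,0,0]],
])

```text
time: 32.92
ee_pos: [0.6122, -0.1939, 0.0625]
tool_rot: [-0.004, 0.923, -0.029, -0.384]
contact_force: [-0.3, 0.8, -1.7]
finger_gap: 0.0439
```

Run:
```python
from t import *
R=Rplace(-3,46)
rem([.6185,-.19,.057],R);snap('scene','s25');crop('s25',150,130,310,290,4,'g');snap('top','t25');crop('t25',260,140,400,260,5,'g2')
```

```text
t 32.92 tcp [ 0.6122 -0.1939  0.0625] gap 0.0439 F [-0.3  0.8 -1.7]
shift [ 0.27 -0.14 -0.01] yaw of y -93.27 tool axes x,y,z [[0.703, -0.05, -0.709], [-0.057, -0.998, 0.014], [-0.709, 0.03, -0.705]]
turn [ 0.06 -0.14 -0.13]
```

View pics/g.png

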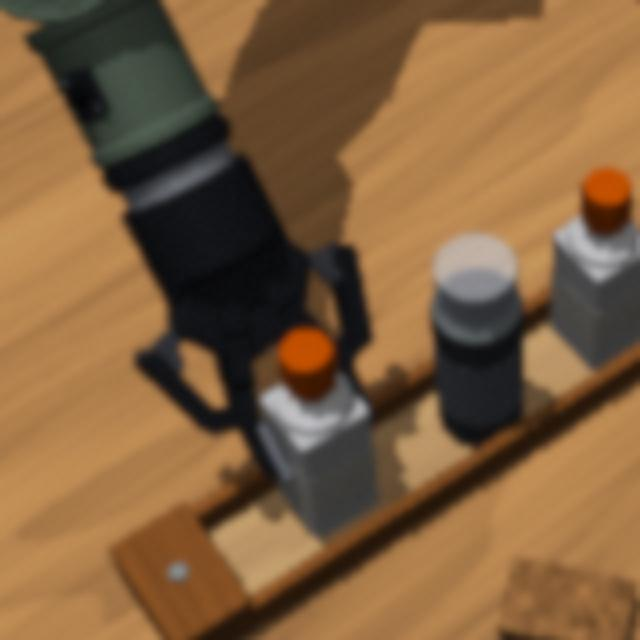

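View pics/g2.png

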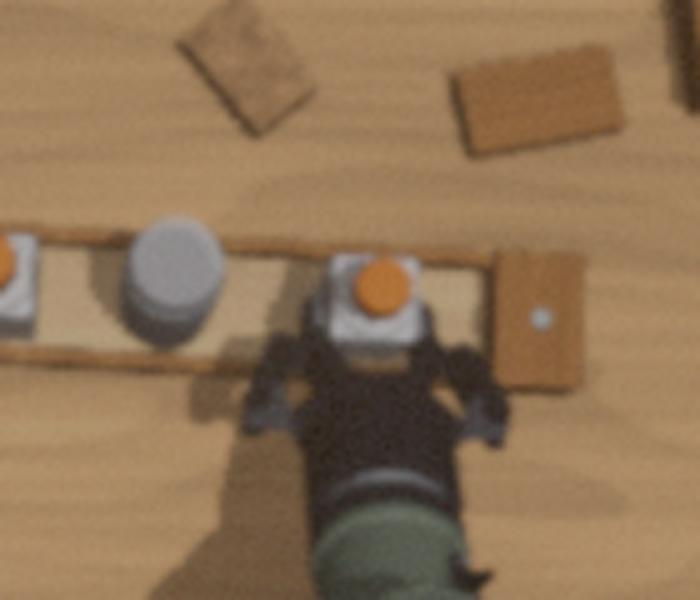

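>>> servo_tool([
  [[0,0.2,0,0.1,0,0,0],[0,0.12,0,0.1,0,0,0],[0,0.08,0,0.08,0,0,0]],
], squeeze=30)

```text
time: 33.27
ee_pos: [0.6186, -0.1951, 0.0539]
tool_rot: [-0.004, 0.925, -0.029, -0.38]
contact_force: [-5.9, 2.3, 16.0]
finger_gap: 0.0433
```

Run:
```python
from t import *
R=Rplace(-3,46)
rem([.6185,-.19,.057],R)
```

```text
t 33.27 tcp [ 0.6186 -0.1951  0.0539] gap 0.0433 F [-5.9  2.3 16. ]
shift [-0.08 -0.17 -0.07] yaw of y -93.24 tool axes x,y,z [[0.71, -0.05, -0.702], [-0.057, -0.998, 0.014], [-0.702, 0.03, -0.712]]
turn [ 0.07 -0.23 -0.13]
```

Floor contact at 16 N. Releasing and backing out.

>>> servo_tool([
  [[0.5,0,0,0,0,0,0],[0.65,0,0,0,0,0,0],[0.65,0,0,0,0,0,0],[0.65,0,0,0,0,0,0],[0.65,0,0,0,0,0,0],[0.65,-0.3,0,0,0,0,0],[0.65,-0.7,0,0,0,0,0],[0.65,-0.9,0,0,0,0,0],[0.65,-0.9,0,0,0,0,0],[0.65,-0.9,0,0,0,0,0],[0.65,-0.9,0,0,0,0,0],[0.65,-0.9,0,0,0,0,0],[0.65,0,0,0,0,0,0]],
])

```text
time: 34.35
ee_pos: [0.5001, -0.1879, 0.1789]
tool_rot: [-0.002, 0.926, -0.03, -0.377]
contact_force: [0.5, -0.2, 0.5]
finger_gap: 0.0553
```

Run:
```python
from t import *
R=Rdown(-93)
rem([.50,-.19,.28],R);print(np.round(bot.observe()['qpos'],2));snap('scene','s26');crop('s26',150,110,350,280,4,'g');snap('top','t26');crop('t26',200,150,390,230,4,'g2')
```

```text
t 34.35 tcp [ 0.5001 -0.1879  0.1789] gap 0.0553 F [ 0.5 -0.2  0.5]
shift [-2.35  0.13 -2.41] yaw of y -93.21 tool axes x,y,z [[0.713, -0.054, -0.699], [-0.056, -0.998, 0.019], [-0.699, 0.025, -0.715]]
turn [ 0.04 -7.61 -0.19]
[-0.83 -0.16  2.26  0.96  0.64  0.11]
```

View pics/g.png

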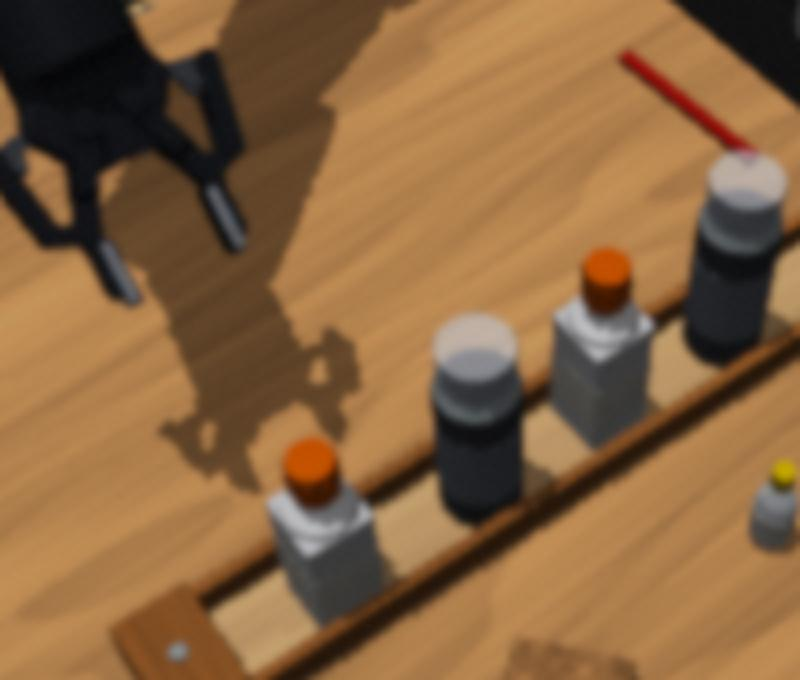

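View pics/g2.png

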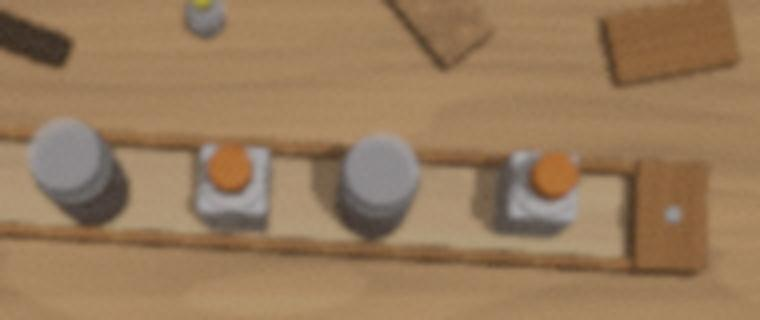

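Run:
```python
from t import *
a=load('t26');b=load('s26')
for n,u,v in(('A',(231,167),(607,267)),('B',(554,173),(311,460)),('can1',(67,155),(747,183)),('can2',(380,171),(475,347))):
    print(n,np.round(tri(a,(200+u[0]/4-.4,150+u[1]/4-.4),b,(150+v[0]/4-.4,110+v[1]/4-.4)),4), np.round(px2w(a,(200+u[0]/4-.4,150+u[1]/4-.4),.158),4), np.round(px2w(b,(150+v[0]/4-.4,110+v[1]/4-.4),.158),4))
for p in([.6175,.004,.21],[.6175,.004,.14],[.611,-.19,.14]):
  for y in(-93,-60,-120,-90-25,60):
    q,e=ik(np.array(p),Rdown(y),np.array([-.3,.3,1.6,0,1.2,1.]));print(p,y,np.round(q,2),round(e,4))
```

```text
A [0.6202 0.0026 0.157 ] [0.6199 0.0024 0.158 ] [0.6209 0.0022 0.158 ]
B [ 0.6165 -0.1967  0.1562] [ 0.6163 -0.1963  0.158 ] [ 0.6175 -0.1973  0.158 ]
can1 [0.6275 0.1033 0.16  ] [0.6274 0.1031 0.158 ] [0.6266 0.1054 0.158 ]
can2 [ 0.6172 -0.089   0.1596] [ 0.6175 -0.0891  0.158 ] [ 0.6162 -0.0883  0.158 ]
[0.6175, 0.004, 0.21] -93 [-0.13  0.31  1.45  0.    1.38  1.49] 0.0
[0.6175, 0.004, 0.21] -60 [-0.13  0.31  1.45  0.    1.38  0.91] 0.0
[0.6175, 0.004, 0.21] -120 [-0.13  0.31  1.45  0.    1.38  1.96] 0.0
[0.6175, 0.004, 0.21] -115 [-0.13  0.31  1.45  0.    1.38  1.87] 0.0
[0.6175, 0.004, 0.21] 60 [-0.13  0.31  1.45 -0.    1.38 -1.18] 0.0
[0.6175, 0.004, 0.14] -93 [-0.13  0.38  1.52  0.    1.24  1.49] 0.0
[0.6175, 0.004, 0.14] -60 [-0.13  0.38  1.52  0.    1.24  0.91] 0.0
[0.6175, 0.004, 0.14] -120 [-0.13  0.38  1.52  0.    1.24  1.96] 0.0
[0.6175, 0.004, 0.14] -115 [-0.13  0.38  1.52  0.    1.24  1.87] 0.0
[0.6175, 0.004, 0.14] 60 [-0.13  0.38  1.52  0.    1.24 -1.18] 0.0
[0.611, -0.19, 0.14] -93 [-0.44  0.42  1.46  0.    1.26  1.19] 0.0
[0.611, -0.19, 0.14] -60 [-0.44  0.42  1.46  0.    1.26  0.61] 0.0
[0.611, -0.19, 0.14] -120 [-0.44  0.42  1.46 -0.    1.26  1.66] 0.0
[0.611, -0.19, 0.14] -115 [-0.44  0.42  1.46 -0.    1.26  1.57] 0.0
[0.611, -0.19, 0.14] 60 [-0.44  0.42  1.46  0.    1.26 -1.48] 0.0
```

>>> servo_tool([
  [[0,-0.5,0,-0.5,0,-0.95,0],[0,-0.5,0,-0.5,0,-0.95,0],[0,-0.5,0,0,0,-0.95,0],[0,0,0,0,0,-0.95,0],[0,0,0,0,0,-0.95,0],[0,0,0,0,0,-0.95,0],[0,0,0,0,0,-0.95,0],[0,0,0,0,0,-0.95,0],[0,0,0,0,0,0,0]],
], squeeze=60)

```text
time: 35.2
ee_pos: [0.4965, -0.1785, 0.202]
tool_rot: [-0.017, 0.714, -0.013, -0.7]
contact_force: [0.7, -0.9, 0.7]
finger_gap: -0.0
```

Run:
```python
from t import *
rem([.6165,-.197,.2],Rdown(-93));print(np.round(bot.observe()['qpos'],2))
```

```text
t 35.2 tcp [ 0.4965 -0.1785  0.202 ] gap -0.0 F [ 0.7 -0.9  0.7]
shift [ 0.14  0.45 -4.02] yaw of y -92.38 tool axes x,y,z [[0.019, 0.005, -1.0], [-0.042, -0.999, -0.006], [-0.999, 0.042, -0.019]]
turn [ 0.1  -0.18  0.06]
[-0.52  0.12  1.7   0.01  1.3   1.09]
```

>>> servo_tool([
  [[0,-0.1,0.2,-0.8,0.1,-0.2,0],[0,0,0.2,-0.8,0,0,0],[0,0,0.1,-0.8,0,0,0],[0,0,0,-0.8,0,0,0],[0,0,0,-0.6,0,0,0],[0,0,0,-0.1,0,0,0],[0,0,0,0,0,0,0]],
])

```text
time: 35.78
ee_pos: [0.6138, -0.1902, 0.1819]
tool_rot: [0.024, -0.7, 0.004, 0.714]
contact_force: [-1.5, -0.9, -0.8]
finger_gap: -0.0002
```

Run:
```python
from t import *
rem([.6165,-.197,.165],Rdown(-93))
```

```text
t 35.78 tcp [ 0.6138 -0.1902  0.1819] gap -0.0002 F [-1.5 -0.9 -0.8]
shift [ 0.56  0.24 -0.11] yaw of y -92.3 tool axes x,y,z [[-0.019, 0.029, -0.999], [-0.04, -0.999, -0.028], [-0.999, 0.04, 0.02]]
turn [0.12 0.2  0.27]
```

>>> servo_tool([
  [[0,0.2,0.25,-0.1,0.1,0.2,0.25],[0,0.2,0,0,0,0,0],[0,0,0,0,0,0,0]],
])

```text
time: 36.03
ee_pos: [0.6134, -0.1959, 0.1651]
tool_rot: [0.019, -0.705, 0.015, 0.708]
contact_force: [-0.2, 0.1, -0.6]
finger_gap: -0.0001
```

Run:
```python
from t import *
rem([.6165,-.197,.148],Rdown(-93)); snap('scene','s27');crop('s27',150,110,310,270,4,'g')
```

```text
t 36.03 tcp [ 0.6134 -0.1959  0.1651] gap -0.0001 F [-0.2  0.1 -0.6]
shift [ 0.57  0.03 -0.11] yaw of y -92.79 tool axes x,y,z [[-0.004, 0.006, -1.0], [-0.049, -0.999, -0.006], [-0.999, 0.049, 0.004]]
turn [0.03 0.04 0.06]
```

View pics/g.png

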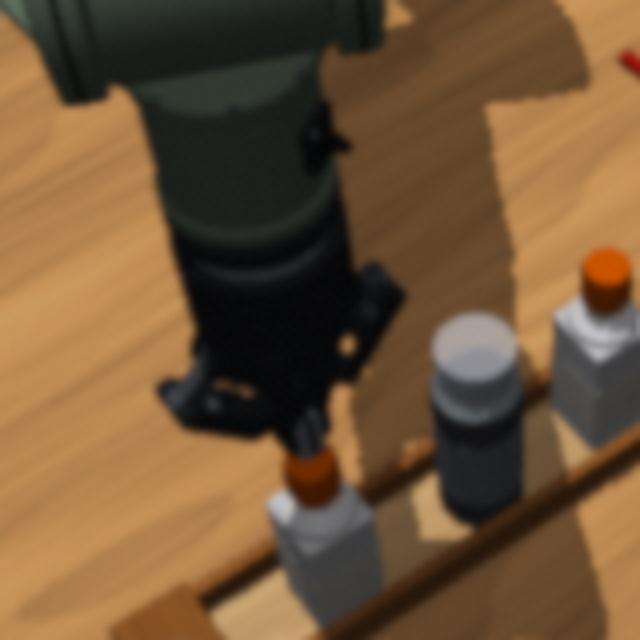

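Over the cap. Pressing in small steps.

>>> servo_tool([
  [[0,0.15,0,-0.1,0,0,0],[0,0.2,0,0,0,0,0],[0,0.2,0,0,0,0,0]],
])

```text
time: 36.33
ee_pos: [0.6168, -0.1964, 0.1511]
tool_rot: [-0.019, 0.707, -0.015, -0.707]
contact_force: [-1.1, 0.7, 6.7]
finger_gap: -0.0003
```

Run:
```python
from t import *
rem([.6165,-.197,.148],Rdown(-93))
```

```text
t 36.33 tcp [ 0.6168 -0.1964  0.1511] gap -0.0003 F [-1.1  0.7  6.7]
shift [0.1  0.02 0.01] yaw of y -92.8 tool axes x,y,z [[0.0, 0.006, -1.0], [-0.049, -0.999, -0.006], [-0.999, 0.049, 0.0]]
turn [0.03 0.   0.05]
```

>>> servo_tool([
  [[0,0.2,0,0,0,0,0],[0,0.15,0,0,0,0,0]],
])

```text
time: 36.5
ee_pos: [0.6205, -0.1977, 0.1485]
tool_rot: [-0.018, 0.71, -0.016, -0.703]
contact_force: [-2.7, 2.2, 22.9]
finger_gap: 0.0004
```

Run:
```python
from t import *
rem([.6165,-.197,.148],Rdown(-93))
```

```text
t 36.5 tcp [ 0.6205 -0.1977  0.1485] gap 0.0004 F [-2.7  2.2 22.9]
shift [ 0.01 -0.02  0.13] yaw of y -92.78 tool axes x,y,z [[0.01, 0.002, -1.0], [-0.049, -0.999, -0.002], [-0.999, 0.049, -0.01]]
turn [ 0.04 -0.09  0.02]
```

Force rose to 23 N at z 0.1485, so that cap is home. On to the other one.

>>> servo_tool([
  [[0,-0.4,0,0,0,0,0],[0,-0.8,0,0,0,0,0],[0,-0.8,0,0,0,0,0],[0,-0.1,-0.9,0,0,0,0],[0,0,-0.9,0,0,0,0],[0,0,-0.9,0,0,0,0],[0,0,-0.9,0,0,0,0],[0,0,-0.9,0,0,0,0],[0,0,-0.9,0,0,0,0],[0,0,-0.9,0,0,0,0],[0,0,0,0,0,0,0]],
])

```text
time: 37.42
ee_pos: [0.6319, -0.0049, 0.2202]
tool_rot: [-0.02, 0.714, -0.019, -0.699]
contact_force: [-0.9, 1.3, -0.4]
finger_gap: -0.0005
```

Run:
```python
from t import *
rem([.6202,.0026,.17],Rdown(-93))
```

```text
t 37.42 tcp [ 0.6319 -0.0049  0.2202] gap -0.0005 F [-0.9  1.3 -0.4]
shift [ 1.66 -0.23  0.44] yaw of y -93.14 tool axes x,y,z [[0.021, 0.0, -1.0], [-0.055, -0.999, -0.001], [-0.998, 0.055, -0.021]]
turn [-0.02 -0.2   0.01]
```

>>> servo_tool([
  [[0,0.4,-0.2,0.4,0,-0.2,0],[0,0.5,0,0,0,0,0],[0,0.5,0,0,0,0,0],[0,0,0,0,0,0,0]],
])

```text
time: 37.75
ee_pos: [0.6213, 0.0042, 0.1789]
tool_rot: [-0.018, 0.708, -0.017, -0.705]
contact_force: [-0.6, 0.3, -1.2]
finger_gap: -0.0002
```

Run:
```python
from t import *
rem([.6202,.0026,.149],Rdown(-93))
```

```text
t 37.75 tcp [0.6213 0.0042 0.1789] gap -0.0002 F [-0.6  0.3 -1.2]
shift [1.   0.05 0.04] yaw of y -92.81 tool axes x,y,z [[0.004, 0.0, -1.0], [-0.049, -0.999, -0.001], [-0.999, 0.049, -0.004]]
turn [ 0.03 -0.04  0.01]
```

>>> servo_tool([
  [[0,0.3,0.05,0.05,0,0,0],[0,0.3,0,0,0,0,0],[0,0.2,0,0,0,0,0],[0,0.15,0,0,0,0,0]],
])

```text
time: 38.08
ee_pos: [0.6217, 0.001, 0.1516]
tool_rot: [-0.018, 0.71, -0.018, -0.704]
contact_force: [-0.6, -0.3, 5.8]
finger_gap: 0.0002
```

Run:
```python
from t import *
rem([.6202,.0026,.149],Rdown(-93))
```

```text
t 38.08 tcp [0.6217 0.001  0.1516] gap 0.0002 F [-0.6 -0.3  5.8]
shift [ 0.09 -0.05  0.05] yaw of y -92.88 tool axes x,y,z [[0.009, -0.0, -1.0], [-0.05, -0.999, -0.0], [-0.999, 0.05, -0.009]]
turn [ 0.02 -0.09  0.  ]
```

>>> servo_tool([
  [[0,0.2,0,0,0,0,0],[0,0.15,0,0,0,0,0]],
])

```text
time: 38.25
ee_pos: [0.6264, 0.0003, 0.1485]
tool_rot: [-0.018, 0.714, -0.018, -0.7]
contact_force: [-3.7, 1.6, 25.7]
finger_gap: 0.0002
```

Run:
```python
from t import *
rem([.6202,.0026,.149],Rdown(-93))
```

```text
t 38.25 tcp [6.264e-01 3.000e-04 1.485e-01] gap 0.0002 F [-3.7  1.6 25.7]
shift [-0.02 -0.07  0.21] yaw of y -92.93 tool axes x,y,z [[0.02, -0.001, -1.0], [-0.051, -0.999, 0.0], [-0.998, 0.051, -0.02]]
turn [ 0.01 -0.19 -0.  ]
```

Both caps are home. I'll retreat and check everything.

>>> servo_tool([
  [[0,-0.4,0,0,0,0,0],[0,-0.8,0,0,0,0,0],[0,-0.8,0,0,0,0,0],[0,-0.5,0.3,0.5,0,0,0],[0,-0.2,0.5,0.8,0,0,0],[0,0,0.8,0.8,0,0,0],[0,0,0.8,0.8,0,0,0],[0,0,0.9,0.8,0,0,0],[0,0,0.9,0.6,0,0,0],[0,0,0.9,0,0,0,0],[0,0,0.9,0,0,0,0],[0,0,0.9,0,0,0,0],[0,0,0.9,0,0,0,0],[0,0,0,0,0,0,0],[0,0,0,0,0,0,0]],
])

```text
time: 39.5
ee_pos: [0.4828, -0.2399, 0.2407]
tool_rot: [-0.015, 0.722, -0.021, -0.692]
contact_force: [-0.2, -0.3, -0.2]
finger_gap: 0.0003
```

Run:
```python
from t import *
rem([.5,-.2,.25]); snap('scene','s30');crop('s30',150,80,400,280,3,'g');snap('top','t30');crop('t30',80,150,400,340,2,'g2');crop('t30',200,150,390,230,4,'g3')
```

```text
t 39.5 tcp [ 0.4828 -0.2399  0.2407] gap 0.0003 F [-0.2 -0.3 -0.2]
shift [-0.3  -1.36 -0.52] yaw of y -92.96 tool axes x,y,z [[0.042, -0.01, -0.999], [-0.052, -0.999, 0.008], [-0.998, 0.051, -0.043]]
```

View pics/s30.png

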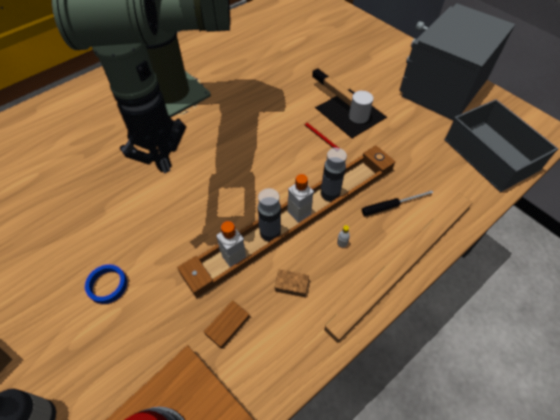

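View pics/g.png

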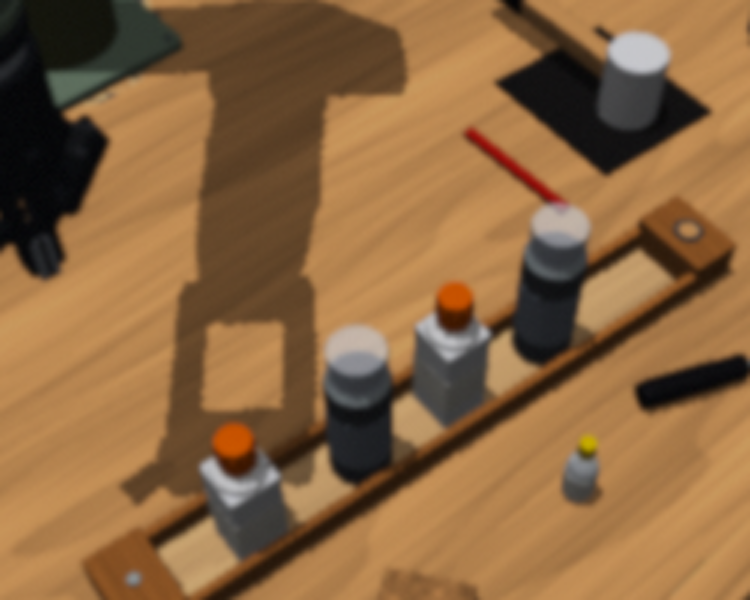

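View pics/t30.png

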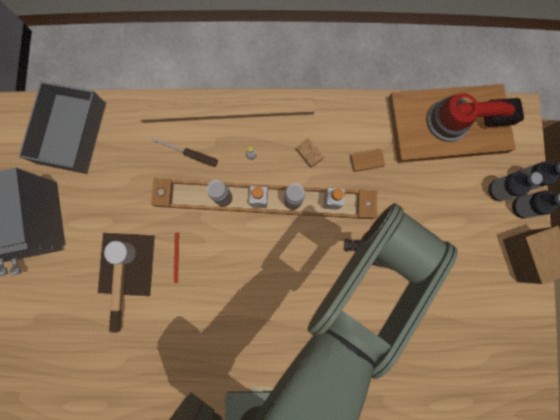

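View pics/g3.png

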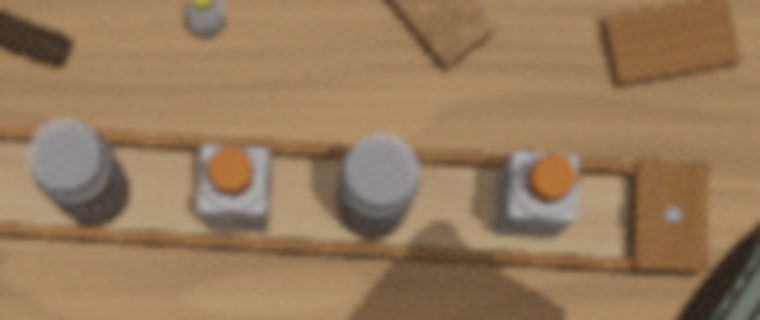

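Run:
```python
from t import *
a=load('t30');b=load('s30')
for n,u,v in(('A',(231,170),(455,298)),('B',(551,177),(234,441))):
    print(n,np.round(tri(a,(200+u[0]/4-.4,150+u[1]/4-.4),b,(150+v[0]/3-.4,80+v[1]/3-.4)),4),np.round(px2w(a,(200+u[0]/4-.4,150+u[1]/4-.4),.148),4))
print('mallet',px2w(a,(116.5,251.5),.08))
ims=cv2.imread('pics/s30.png');k=4
big=cv2.resize(ims[180:300,190:330],None,fx=5,fy=5,interpolation=cv2.INTER_CUBIC)
def ov(s,cx,cy,yaw,x0,y0,big,f):
    for h in(.006,.106):
        c=[]
        for dx,dy in((1,1),(-1,1),(-1,-1),(1,-1)):
            d=Rn.from_euler('z',yaw,degrees=True).apply([dx*.022,dy*.022,0]);c.append([cx+d[0],cy+d[1],h])
        p=((w2px(s,c)-[x0,y0]+.5)*f-.5).astype(int);cv2.polylines(big,[p.reshape(-1,1,2)],True,(0,255,0),1)
        if h<.05:p0=p
        else:
            for i in range(4):cv2.line(big,tuple(map(int,p0[i])),tuple(map(int,p[i])),(0,255,0),1)
ov(b,.6165,-.1967,-3,190,180,big,5);ov(b,.6202,.0026,-3,190,180,big,5);cv2.imwrite('pics/ov.png',big)
imt=cv2.imread('pics/t30.png');big=cv2.resize(imt[160:230,230:360],None,fx=6,fy=6,interpolation=cv2.INTER_CUBIC)
ov(a,.6165,-.1967,-3,230,160,big,6);ov(a,.6202,.0026,-3,230,160,big,6);cv2.imwrite('pics/ov2.png',big)
```

```text
A [0.62   0.003  0.1473] [0.6197 0.0028 0.148 ]
B [ 0.6155 -0.1964  0.1467] [ 0.6154 -0.1959  0.148 ]
mallet [0.47388194 0.37412694 0.08      ]
```

View pics/ov.png

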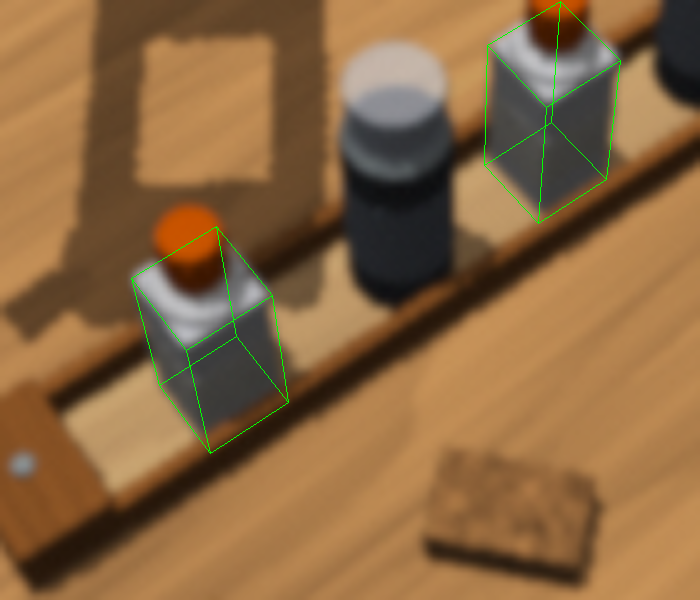

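View pics/ov2.png

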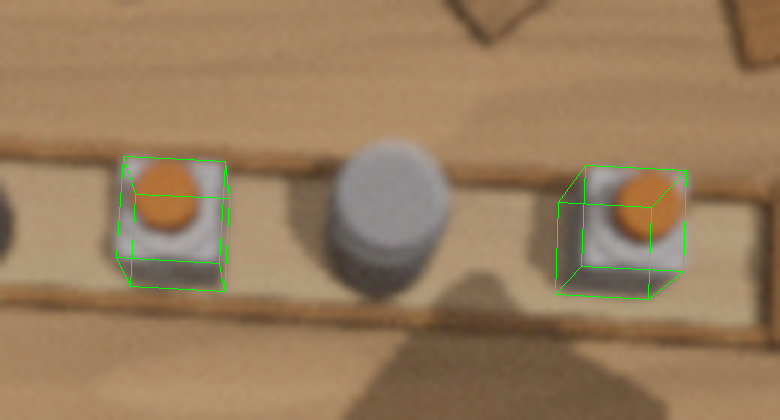

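```bash
python3 -c "
from h import *
print(workorder.finish_job()); o=bot.observe(); print(o['time'],o['contact_force'])"
```

```text
the job is handed in; nothing more can be done
None
the job is handed in; nothing more can be done
```

I drove the locking peg home with the mallet and put the mallet back on its mat. I then stood both bottles present upright in the lane and pressed both caps home. I saw no third bottle in the camera views. The job was handed in at about 39.5 s of robot time; `finish_job()` gives no verdict.

**Last checks:**
- **Peg:** it looks flush with its block in the pictures, and the push force jumped to about 37 N as it bottomed.
- **Caps:** their tops dropped from about 0.157 m to 0.147 m by triangulation (fully home is 0.148 m). The pressing force rose to 23 N on one and 26 N on the other at the end of travel.
- **Bottles:** an overlay of an upright bottle model matched both in the top and scene views. One stands between the two cans. The other stands towards the rack's −y end and sits about 4 to 5 mm off the lane centre, inside the 14 mm limit.
- **Cans and bystanders:** both cans are still standing, and the tape, small glue bottle, sanding block, pencil, screwdriver and offcut look unmoved.
- **Mallet:** its head is over the mat, about 5 mm from where I think I let it go, which is within how closely I could measure it. I saw no sign of the possible knock on any object.
- **Robot:** it was clear of everything at hand-in.

**Disagreements:** the first bottle was set down tilted about 10° because of the wrist's joint limits and rocked upright when I released it. While lowering them, both bottles seem to have touched the far rail (about 29 N sideways on the first and 7 N on the second), so I shifted each back before setting it down.

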